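Gauge a dented pacemaker housing in the bench caliper and lock the reading

ROBOT

A 7-joint arm with a two-finger parallel gripper is mounted at the origin on the work surface. World frame = base frame: x ahead of the robot, y to its left, z up, the work surface at z = 0. Lengths are in m, angles in rad, forces in N, time in s.
With the tool pointing down it reaches from about 0.4 to 0.85 m from the base axis. Payload 10.4 kg.
Tool frame: the origin (TCP) lies midway between the tips of the shut fingers; the grasp point (between the pads) lies 19 mm behind it; z points along the fingers, y is the direction in which the jaws open and shut (so a half turn about z gives the same grasp; the last joint's range is limited). The gripper opens to 87 mm and grips with 3 to 60 N. Pads are 19 mm wide; open, the fingers measure 117 mm over their backs; the gripper's body (75 mm by 190 mm) begins 51 mm behind the grasp point.
Start: joints at [1.275, 0.332, -0.065, 1.46, 0.022, 1.35, -0.088], TCP at [0.168, -0.602, 0.223] pointing down, gripper open.
Joint ranges: [-2.6, 2.6], [-0.5, 2.12], [-1.47, 1.34], [0.16, 2.42], [-1.27, 4.41], [0.06, 2.06], [-2.6, 2.6]. Speed limits (rad/s): [2.22, 2.22, 2.79, 2.79, 3.14, 3.14, 3.14].

INTERFACE

Orientations are given as a unit quaternion [x, y, z, w].
In Python, from bench import r gives the robot as it stands.
- The arm moves only by the tool step_arm, never from a script. Its argument "increments" is a list of rows, each a list of 2 entries, a list of its own where there are three numbers: the shift along the tool's x, y, z in m, then the turn, a rotation vector about the tool's x, y, z in rad. A call has 1 to 5 rows; each row is the pose to reach, as a shift and turn from the pose measured when the call began, along the tool's axes at that moment; what a row does not reach only later rows make up. A row lasts 1/10 s, in which the tool goes at most 50 mm and 8.59 degrees, less where a joint would pass 70% of its speed; a pose out of reach is approached as far as the arm can. A call with a gripper value outside its range is refused whole. "hand" is the closure, from -1 (fully open) to 1 (shut), so that 0 is half open, set as the call begins (left out, the last holds). The fingers move at their own pace and stop on an object; "grip_force" is the grip in N (left out, the last holds). Time passes only in rows, so rows that repeat a pose let the fingers close. It gives the time, the measured TCP pose, the force and the opening at its end, in the units of the state.
- r.read_state(): the state, without advancing time (a new reading comes with each control period).
- r.camera(name): name is "scene" or "top"; returns a dict with "pixels" (400x640x3 uint8, blue, green, red), "camera_matrix" (3x3 intrinsics, pixels), "extrinsics" (4x4, takes a point from camera to world coordinates). Camera axes: x right, y up, looking along -z (the intrinsics and any distortion apply to the point x, -y, -z); pixel columns grow to the right and rows downward; lengths in m; the calibration is good to about 2 mm. A picture is of the moment at which its call begins. There is no depth.
- r.close_job(): hands the job in, once; it reports no verdict.
The state is a dict: "time": time; "joint_positions": joint angles; "joint_vel": joint speeds; "joint_torque": joint torques, N m; "ee_pos": TCP position; "eef_rot": TCP orientation; "ft_force": force on the tool from outside, world axes, zero at the start; "torque": the same for the moment, N m; "width": finger opening in m.
Only numpy, scipy, OpenCV 4.12 (cv2) and the standard library are available. Lean on these libraries where they do the work, as an engineer would, in place of code of your own. Each camera call takes 0.05 s, during which the arm holds its last target.

TASK

Lay the dented titanium housing flat on the bed of the bench caliper, lengthwise between the jaws and centred across the bed. Then slide the moving jaw gently shut on it until the dial needle stands between the two marks, without ever running the needle up to its stop. With the jaw left there, turn the cam lock disc half a turn anticlockwise (seen from above) to its stop to draw its bolt in, let go, and leave the ring, plier and boot where they lie.

Things in the scene. Friction and masses are not known exactly. Their poses are not given: they have to be found in the camera images.
- gauge: Bench caliper, fixed. Origin on the bench under the bed; y: slide direction, anvil head with dial at the -y end, cam disc on the -x side. Grey base plate 12 mm thick, x -140 to 45, y -175 to 100 mm. The bed is a steel bar along y, x -25 to 25 mm, top at z 30 mm. Anvil head: x -39 to 39, y -175 to -109 mm, 70 mm high, dial on top.
- bed_spot (a point): Point on the top surface of the bed (z 30 mm, gauge y -50 mm), the middle of the place where the housing is to lie; axes as the gauge. The anvil face is 50 mm from it towards -y; the open moving jaw's face is 65 to 85 mm from it towards +y at the start.
- housing_centre (a point): Centre of the dented pacemaker housing, a loose dull titanium rounded slab 76 mm long (its x axis), 62 mm wide (y), 16 mm thick (z), corners rounded 16 mm in plan, about 90 g, with a round dent in the top. It lies flat on the bench. Its length must lie along the gauge's y axis; either end may face the anvil.
- jaw_grip (a point): Middle of the upright finger block on the moving jaw: 30 mm along gauge x, 18 mm along gauge y, from z 60 to 97 mm, point at z 79 mm. The jaw under it is 60 mm wide (x), 36 mm long (y), z 32 to 60 mm; its measuring face is 18 mm from this point towards -y. Closing moves it towards gauge -y.
- jaw (a joint): Travel of the moving jaw in m: 0 fully open, growing as it closes towards the anvil (gauge -y), up to 0.09. Resists with about 8 N, stays where left. Jaw face to unpressed anvil face is 135 mm minus this value, so the jaw touches a housing that rests against the anvil at about 0.059.
- anvil_face (a point): Centre of the face of the sprung anvil (44 mm wide, z 32 to 58 mm), facing gauge +y; it gives way towards -y by up to 10 mm at 0.6 N per mm when the housing is pressed on it.
- needle (a joint): Dial needle on the anvil head, in rad: 0 with nothing pressing, pointing to gauge +x, turning clockwise from above by 0.2 rad for each mm that the anvil is pushed in. The two black marks are at 0.6 and 1.3 rad; the stop is at about 2.0 rad (anvil at its end).
- cam (a joint): Angle of the cam lock disc in rad: 0 open, growing anticlockwise seen from above, stop at 3.14 (locked, bolt drawn in). Needs about 0.1 N m to turn and stays where it is left.
- cam_axis (a point): Point on the vertical axis of the cam disc (disc 76 mm across, top at z 29.5 mm), at z 60.5 mm, the same height as cam_pin.
- cam_pin (a point): Point on the axis of the upright round crank pin of the cam disc: 16 mm thick, z 29.5 to 85.5 mm, point at z 60.5 mm, 30 mm from the cam axis. With the cam at 0 it lies towards gauge +y from the axis; it travels by way of gauge -x to gauge -y when locked.
- ring_centre (a point): White ceramic insulator ring lying flat, 76 mm across, 18 mm high; bystander.
- plier_centre (a point): Chrome flat-nose plier lying flat, about 180 mm long, 15 mm high; bystander.
- boot_centre (a point): Orange test boot standing upright, 54 mm wide foot, 72 mm high; bystander.

How it is judged:
On the way, in this order (a step that is already met when the one before it is completed fails the run):
1. the housing lies flat on the bed, lengthwise between the jaws, let go, with the dial still at rest and the cam open (x of housing_centre in the frame of gauge between -0.012 and 0.012 m and z of housing_centre in the frame of gauge between 0.034 and 0.042 m and angle between the x axis of housing_centre and the y axis of gauge, either way round below 0.12 rad and angle between housing_centre's own z axis and vertical below 0.08 rad and y of housing_centre in the frame of gauge between -0.075 and 0 m and contact force between the fingers and anything else below 0.1 N and value of joint needle below 0.3 rad and value of joint cam below 0.6 rad), for 0.2 s.
2. the jaw is closed on the housing and the needle stands between the marks, cam still open (x of housing_centre in the frame of gauge between -0.012 and 0.012 m and z of housing_centre in the frame of gauge between 0.034 and 0.042 m and angle between the x axis of housing_centre and the y axis of gauge, either way round below 0.12 rad and angle between housing_centre's own z axis and vertical below 0.08 rad and value of joint needle between 0.5 and 1.4 rad and value of joint jaw above 0.05 m and value of joint cam below 0.6 rad), for 0.3 s.
3. the cam disc is turned to its stop with the needle still between the marks (x of housing_centre in the frame of gauge between -0.012 and 0.012 m and z of housing_centre in the frame of gauge between 0.034 and 0.042 m and angle between the x axis of housing_centre and the y axis of gauge, either way round below 0.12 rad and angle between housing_centre's own z axis and vertical below 0.08 rad and value of joint needle between 0.5 and 1.4 rad and value of joint cam above 2.9 rad), for 0.2 s.
At the end, for the whole second after the job is handed in: The housing lies flat on the bed (within 12 mm of the bed's centre line, its length within 0.12 rad of the slide), held between jaw and anvil with the needle at 0.5 to 1.4 rad (marks at 0.6 and 1.3); the cam is at 2.9 rad or more; all is still and the robot touches nothing (all of step 3 and y of housing_centre in the frame of gauge between -0.075 and 0 m and contact force between the fingers and anything else below 0.1 N and value of joint jaw above 0.05 m and velocity of joint jaw between -0.005 and 0.005 m/s and velocity of joint cam between -0.05 and 0.05 rad/s).
It fails at once if the needle runs up to its stop (over 1.9 rad): the housing is being crushed (value of joint needle above 1.9 rad).
It fails at once if the ring is moved more than 25 mm (distance of ring_centre from where it was at the start of the episode above 0.025 m).
It fails at once if the plier is moved more than 25 mm (distance of plier_centre from where it was at the start of the episode above 0.025 m).
It fails at once if the boot is moved more than 25 mm (distance of boot_centre from where it was at the start of the episode above 0.025 m).
It also fails if it takes over 64 s, if anything falls off the work surface, if the arm or the gripper's body presses on something with over 40 N, if the wrist force passes 120 N, or if a joint passes its speed limit or range.

## Working session

There is one attempt and no reset: what is moved stays moved. The work goes in short steps, Python scripts to look and compute and a tool call to move; the robot and the scene stay as the last step left them, time stands still between calls to the robot, and variables do not carry over. Pictures are saved under pics/ and viewed, and the job is handed in when it is done.

Besides the shell and the picture viewer there is one more tool, called after "Request:" by a JSON object that holds its "name" and its "arguments". step_arm: Moves the arm, as the interface text tells. Its arguments: {"type":"object","properties":{"increments":{"type":"array"},"hand":{"type":"number"},"grip_force":{"type":"number"}},"required":["increments"]}

```bash
ls; mkdir -p pics; python3 - <<'E'
from bench import r
import cv2
for n in ("scene","top"):
    c=r.camera(n); cv2.imwrite(f"pics/{n}0.png",c["pixels"]); print(n,c["camera_matrix"],c["extrinsics"])
s=r.read_state(); print({k:s[k] for k in s})
E
```

```text
pics
scene [[396.8146075    0.         323.1706959 ]
 [  0.         396.8146075  201.85974996]
 [  0.           0.           1.        ]] [[-0.8015141  -0.34083316  0.49133279  1.14379308]
 [ 0.59769106 -0.48198499  0.6406683   0.83145114]
 [ 0.01845403  0.80716989  0.5900307   0.87566516]
 [ 0.          0.          0.          1.        ]]
top [[498.87353842   0.         315.24022031]
 [  0.         498.87353842 202.81924663]
 [  0.           0.           1.        ]] [[ 0.00759042  0.99798606 -0.06297778  0.36726507]
 [-0.99987085  0.00846677  0.01366003 -0.02170037]
 [ 0.01416574  0.06286596  0.99792144  1.46372118]
 [ 0.          0.          0.          1.        ]]
{'time': 0.1, 'joint_positions': array([ 1.27537708,  0.33278597, -0.06469188,  1.46087212,  0.02157842,
        1.34988619, -0.08847713]), 'joint_vel': array([-0.00045386, -0.00277151, -0.00071647, -0.00194347,  0.00103183,
       -0.00098327, -0.00152684]), 'joint_torque': array([ 1.56773731e-03, -6.24542642e+01,  2.46724760e-02, -3.90721393e+01,
       -6.13035215e-02,  3.64562776e-02,  1.04225835e-04]), 'ee_pos': array([ 0.16830951, -0.60154843,  0.22184059]), 'eef_rot': array([ 9.90708391e-01,  1.36001797e-01, -1.04770515e-04, -6.19863748e-04]), 'ft_force': array([ 0.21235686,  1.2333883 , -0.34932483]), 'torque': array([-0.01827626, -0.05092128, -0.01935469]), 'width': 0.08694794574355716}
```

View pics/scene0.png

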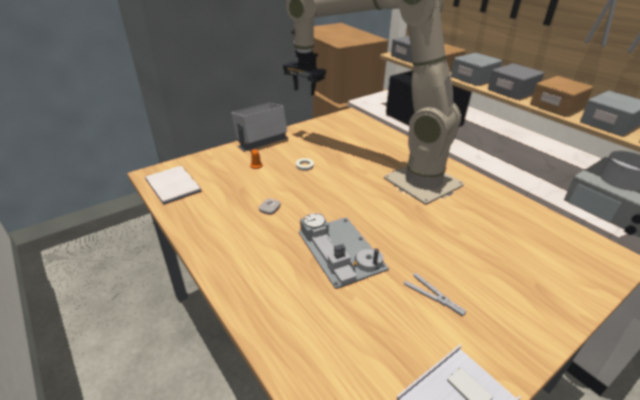

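View pics/top0.png

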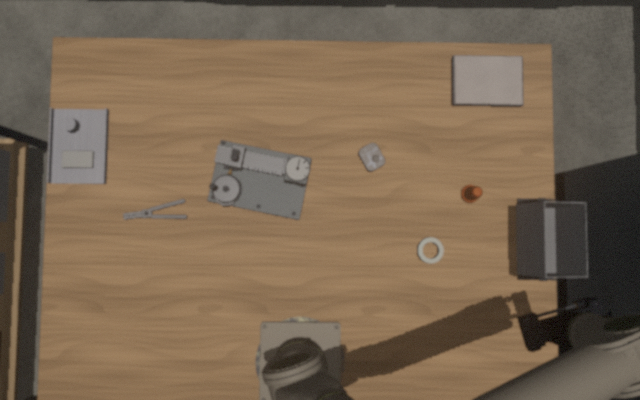

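```bash
cat > h.py <<'E'
import numpy as np, cv2
from bench import r
def cam(n,avg=1):
    c=r.camera(n); return c["pixels"],np.array(c["camera_matrix"]),np.array(c["extrinsics"])
def ray(K,E,uv,z):
    uv=np.atleast_2d(uv).astype(float)
    d=np.c_[(uv[:,0]-K[0,2])/K[0,0],-(uv[:,1]-K[1,2])/K[1,1],-np.ones(len(uv))]@E[:3,:3].T
    o=E[:3,3]; t=(z-o[2])/d[:,2]; return o+t[:,None]*d
def proj(K,E,P):
    P=np.atleast_2d(P); c=(P-E[:3,3])@E[:3,:3]
    return np.c_[K[0,0]*c[:,0]/-c[:,2]+K[0,2],K[1,1]*-c[:,1]/-c[:,2]+K[1,2]]
def crop(im,u0,v0,u1,v1,s,name):
    cv2.imwrite("pics/"+name,cv2.resize(im[v0:v1,u0:u1],None,fx=s,fy=s,interpolation=cv2.INTER_CUBIC))
E
python3 - <<'E'
from h import *
a=cv2.imread("pics/top0.png");crop(a,200,130,330,225,6,"t1.png");crop(a,350,135,395,180,12,"t2.png")
a=cv2.imread("pics/scene0.png");crop(a,250,190,395,290,5,"s1.png")
E
```

```text
(no output)
```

View pics/t1.png

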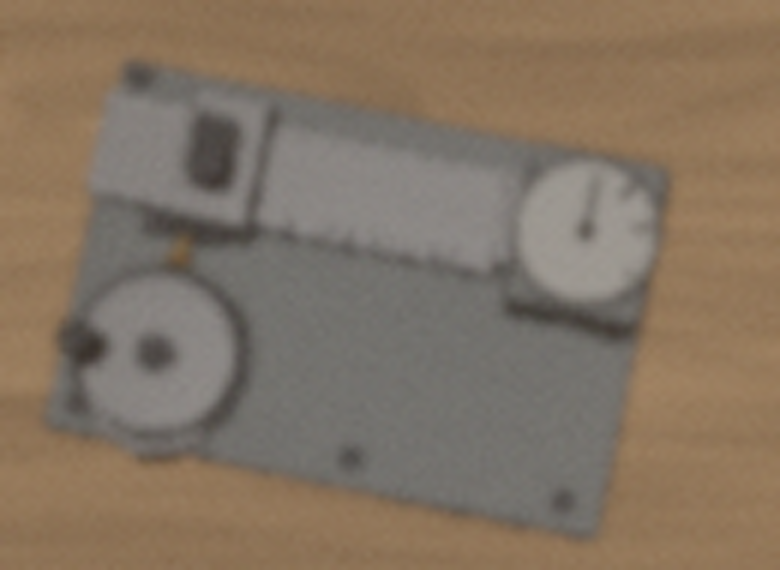

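View pics/t2.png

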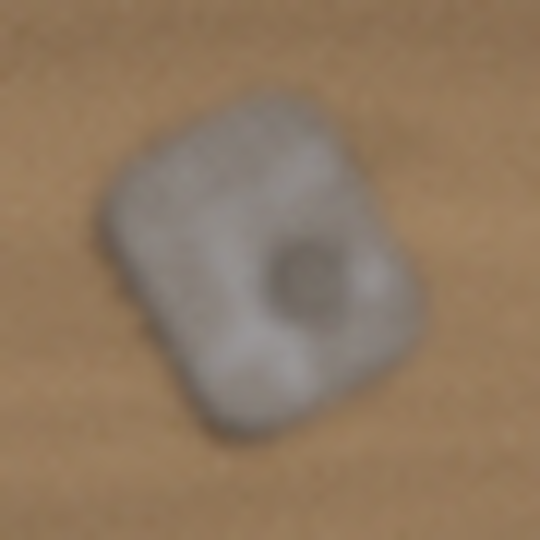

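View pics/s1.png

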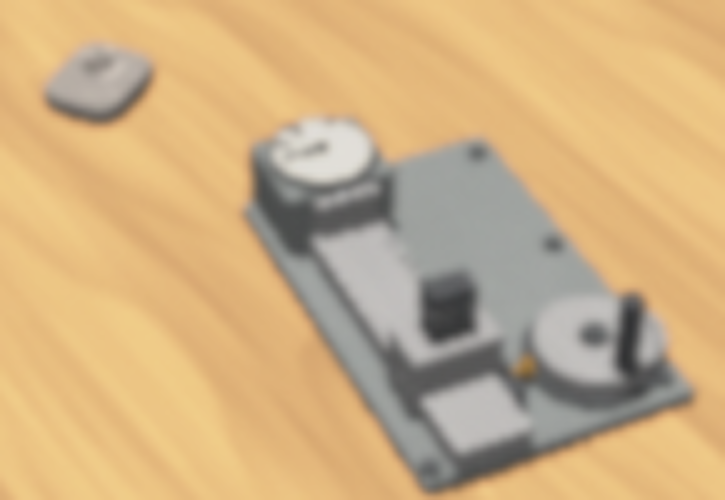

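```bash
cat > fit0.py <<'E'
from h import *
from scipy.optimize import least_squares,minimize
_,K,E=cam("top"); _,K2,E2=cam("scene")
f=lambda P,s,o:(np.array(P)+.5)/s-.5+np.array(o)
# gauge frame pts
G=np.array([[45,100,12],[45,-175,12],[-140,-175,12],[-140,100,12]])/1e3
uv=f([[127,62],[668,165],[598,538],[45,425]],6,[200,130])
def toW(p,G):
    c,s=np.cos(p[2]),np.sin(p[2]); return np.c_[p[0]+c*G[:,0]-s*G[:,1],p[1]+s*G[:,0]+c*G[:,1],G[:,2]]
G2=np.array([[45,100,12],[-140,100,12]])/1e3
uv2=f([[428,490],[693,393]],5,[250,190])
R=least_squares(lambda p:(proj(K,E,toW(p,G))-uv).ravel(),[.6,.1,0])
p=R.x;print(p,R.fun.reshape(-1,2).round(2).tolist())
print("scene resid",(proj(K2,E2,toW(p,G2))-uv2).round(2).tolist())
# dial centre check, z~70-75 ; pin; finger block; disc
chk={'dial':([586,230],.075),'blocktop':([212,152],.097),'pin':([83,342],.0855),'disc':([155,352],.0295)}
for k,(q,z) in chk.items():
    w=ray(K,E,f([q],6,[200,130]),z)[0]; d=w[:2]-p[:2]; c,s=np.cos(p[2]),np.sin(p[2]); print(k,w.round(4),'gauge',(np.array([c*d[0]+s*d[1],-s*d[0]+c*d[1]])*1e3).round(1))
for k,q,z in (('blocktop',[450,277],.097),('pin',[630,300],.0855)):
    w=ray(K2,E2,f([q],5,[250,190]),z)[0]; d=w[:2]-p[:2]; print('scene',k,w.round(4),'gauge',(np.array([c*d[0]+s*d[1],-s*d[0]+c*d[1]])*1e3).round(1))
np.save("gauge.npy",p)
# housing silhouette
im=cv2.imread("pics/top0.png").astype(float)[135:180,350:395]
sat=(im[...,2]-im[...,0]); print(np.percentile(sat,[5,20,50,90]))
sat=cv2.GaussianBlur(sat,(0,0),.7)
m=(sat<(np.percentile(sat,5)+np.percentile(sat,90))/2).astype(np.uint8)
n,l,st,ce=cv2.connectedComponentsWithStats(m); i=1+np.argmax(st[1:,4]); m=(l==i).astype(np.uint8); print(st[i],ce[i])
S=8
def sil(q):
    a=np.linspace(0,2*np.pi,64,endpoint=False); 
    x=22e-3*np.sign(np.cos(a))+16e-3*np.cos(a); y=15e-3*np.sign(np.sin(a))+16e-3*np.sin(a)
    P=np.vstack([np.c_[x,y,0*x],np.c_[x,y,0*x+.016]])
    uv=proj(K,E,toW(q,P))-[350,135]
    h=cv2.convexHull(((uv+.5)*S-.5).astype(np.float32)).astype(np.int32)
    b=np.zeros((45*S,45*S),np.float32); cv2.fillPoly(b,[h],1); return cv2.resize(b,(45,45),interpolation=cv2.INTER_AREA)
soft=np.clip((np.percentile(sat[m==0],50)-sat)/(np.percentile(sat[m==0],50)-np.median(sat[m==1])),0,1)*cv2.dilate(m,np.ones((5,5)))
w=ray(K,E,ce[i]+[350,135],.012)[0]
best=min((minimize(lambda q:((cv2.GaussianBlur(sil([q[0]/100,q[1]/100,q[2]/10]),(0,0),1)-soft)**2).sum(),[w[0]*100,w[1]*100,t*10],method='Nelder-Mead',options=dict(initial_simplex=np.array([[w[0]*100,w[1]*100,t*10]]*4)+np.r_[np.zeros((1,3)),np.diag([.5,.5,2])])) for t in np.arange(0,3.1,.4)),key=lambda r:r.fun)
q=best.x/[100,100,10]; print('housing',q,best.fun); np.save("house.npy",q)
print('housing yaw rel gauge',q[2]-p[2])
E
python3 fit0.py
```

```text
[ 0.58074014  0.14963916 -0.1872644 ] [[-0.9, -0.78], [0.96, 0.28], [0.28, 0.0], [-0.33, 0.48]]
scene resid [[-1.12, -1.34], [0.17, -1.63]]
dial [0.5524 0.0104 0.075 ] gauge [  -1.9 -142.1]
blocktop [0.5839 0.182  0.097 ] gauge [-2.9 32.3]
pin [0.4969 0.2414 0.0855] gauge [-99.5  74.6]
disc [0.4976 0.2176 0.0295] gauge [-94.3  51.3]
scene blocktop [0.5831 0.1833 0.097 ] gauge [-3.9 33.5]
scene pin [0.5019 0.2502 0.0855] gauge [-96.2  84.1]
[11.  18.  58.  60.6]
[  8   8  27  29 516] [21.33527132 21.6124031 ]
housing [ 0.5961905  -0.20601737  0.49545765] 1.987521926959502
housing yaw rel gauge 0.6827220556760843
```

```bash
python3 - <<'E'
from h import *
from scipy.optimize import least_squares
_,K,E=cam("top"); _,K2,E2=cam("scene")
p=np.load("gauge.npy"); f=lambda P,s,o:(np.array(P)+.5)/s-.5+np.array(o)
def toG(w,p=p):
    d=w[:,:2]-p[:2]; c,s=np.cos(p[2]),np.sin(p[2]); return np.c_[c*d[:,0]+s*d[:,1],-s*d[:,0]+c*d[:,1]]*1e3
pts={'bedtop':([[285,125],[500,165]],.03),'bedbot':([[290,233],[480,272]],.03),'jawtopL':([[115,92],[272,105]],.06),'headbot':([[510,298],[630,322]],.07)}
for k,(q,z) in pts.items(): print(k,toG(ray(K,E,f(q,6,[200,130]),z)).round(1).tolist())
# overlay wireframe
def toW(G):
    c,s=np.cos(p[2]),np.sin(p[2]); G=np.array(G)/1e3; return np.c_[p[0]+c*G[:,0]-s*G[:,1],p[1]+s*G[:,0]+c*G[:,1],G[:,2]]
J=33
for nm,K_,E_,s,o,(w,h) in (("top",K,E,6,(200,130),(130,95)),("scene",K2,E2,5,(250,190),(145,100))):
    im=cv2.imread(f"pics/{nm}0.png")[o[1]:o[1]+h,o[0]:o[0]+w]; im=cv2.resize(im,None,fx=s,fy=s,interpolation=cv2.INTER_CUBIC)
    box=lambda x0,x1,y0,y1,z:[[x0,y0,z],[x1,y0,z],[x1,y1,z],[x0,y1,z]]
    a=np.linspace(0,6.28,40); circ=lambda x,y,r,z:np.c_[x+r*np.cos(a),y+r*np.sin(a),0*a+z]
    for P,c in ((box(-140,45,-175,100,12),(0,0,255)),(box(-25,25,-109,100,30),(0,255,0)),(box(-39,39,-175,-109,70),(255,0,0)),(box(-30,30,J-18,J+18,60),(255,255,0)),(box(-15,15,J-9,J+9,97),(0,255,255)),(circ(-95,50,38,29.5),(255,0,255)),(circ(-95,80,8,85.5),(255,0,255)),(circ(-95,80,8,29.5),(255,0,255))):
        uv=((proj(K_,E_,toW(P))-o+.5)*s-.5); cv2.polylines(im,[uv.round().astype(np.int32)],True,c,1)
    cv2.imwrite(f"pics/ov_{nm}.png",im)
E
```

```text
bedtop [[25.4, 12.4], [26.6, -93.1]]
bedbot [[-25.5, -0.6], [-26.1, -93.9]]
jawtopL [[20.8, 89.5], [29.3, 15.7]]
headbot [[-39.6, -113.3], [-39.7, -170.5]]
```

View pics/ov_top.png

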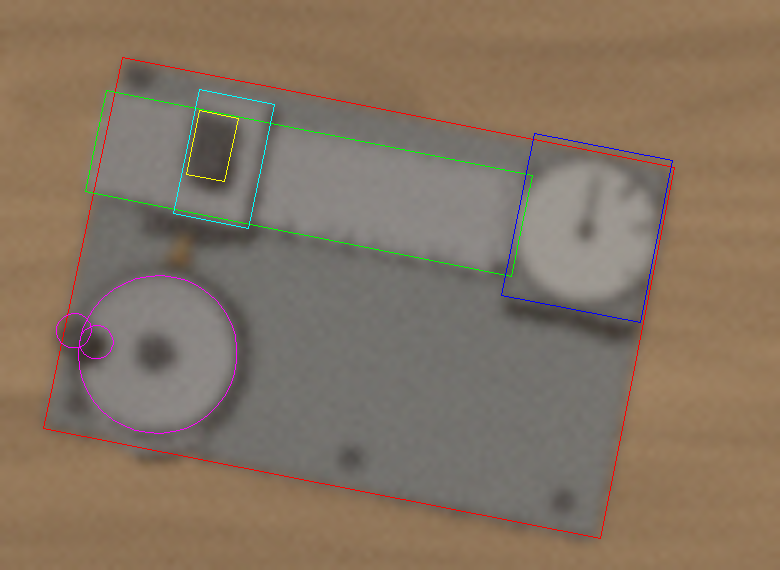

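View pics/ov_scene.png

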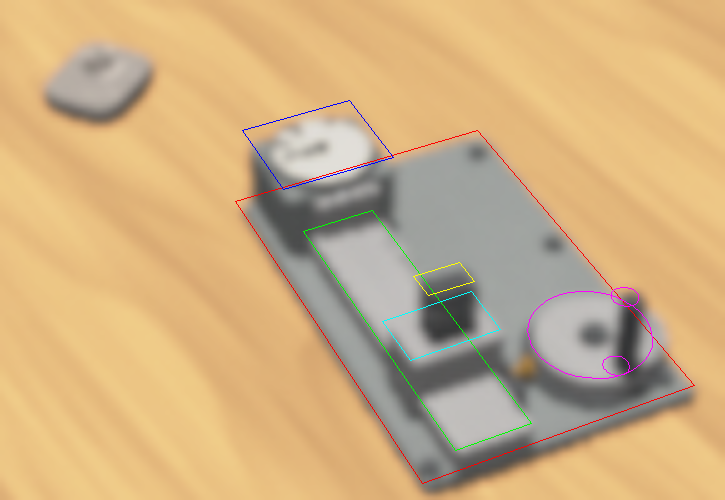

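```bash
python3 - <<'E'
from h import *
from scipy.spatial.transform import Rotation as R
s=r.read_state(); T=R.from_quat(s["eef_rot"]); p=s["ee_pos"]; print(T.as_matrix().round(3))
for n,o,w,h,S in (("scene",(270,30),80,80,7),("top",(490,280),130,100,6)):
    im,K,E=cam(n); crop(im,o[0],o[1],o[0]+w,o[1]+h,S,"g.png"); im=cv2.imread("pics/g.png")
    pts=p+T.apply(np.array([[0,0,0],[0,.0435,0],[0,-.0435,0],[0,.0585,0],[0,-.0585,0],[0,.0435,-.019],[0,-.0435,-.019],[0,0,-.07],[0,.095,-.07],[0,-.095,-.07]]))
    for q in (proj(K,E,pts)-o+.5)*S-.5: cv2.circle(im,tuple(int(v) for v in q),3,(0,0,255),1)
    cv2.imwrite(f"pics/g_{n}.png",im)
E
```

```text
[[ 0.963  0.269 -0.   ]
 [ 0.269 -0.963  0.   ]
 [-0.    -0.    -1.   ]]
```

View pics/g_scene.png

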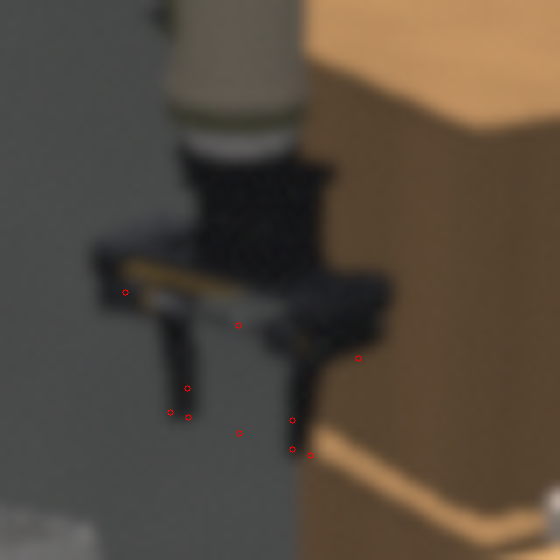

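View pics/g_top.png

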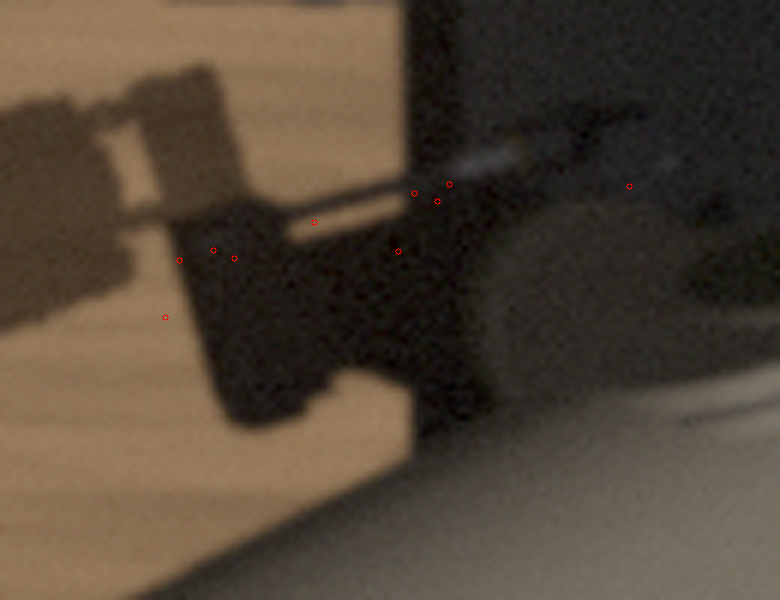

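```bash
cat >> h.py <<'E'
from scipy.spatial.transform import Rotation as Rot
def gauge(x,y,z):
    p=np.load("gauge.npy"); c,s=np.cos(p[2]),np.sin(p[2]); return np.array([p[0]+(c*x-s*y)/1e3,p[1]+(s*x+c*y)/1e3,z/1e3])
def togauge(w):
    p=np.load("gauge.npy"); c,s=np.cos(p[2]),np.sin(p[2]); d=w[:2]-p[:2]; return np.array([c*d[0]+s*d[1],-s*d[0]+c*d[1],w[2]])*1e3
def go(P,yaw=None):
    s=r.read_state(); T=Rot.from_quat(s["eef_rot"]); d=T.inv().apply(np.array(P)-s["ee_pos"])
    X=T.as_matrix()[:,0]; y0=np.arctan2(X[1],X[0])
    t=Rot.from_matrix(np.array([[np.cos(yaw if yaw is not None else y0),np.sin(yaw if yaw is not None else y0),0],[np.sin(yaw if yaw is not None else y0),-np.cos(yaw if yaw is not None else y0),0],[0,0,-1]]).T)
    rv=(T.inv()*t).as_rotvec()
    print("t",round(s["time"],2),"pos",s["ee_pos"].round(4),"yaw",round(y0,3),"w",round(s["width"],4),"F",s["ft_force"].round(2),"\n shift",d.round(4),"turn",rv.round(3), "q",s["joint_positions"].round(2))
E
python3 - <<'E'
from h import *
q=np.load("house.npy"); go([q[0],q[1],.15],q[2])
E
```

```text
t 0.4 pos [ 0.1684 -0.6019  0.2225] yaw 0.273 w 0.0875 F [0.01 0.44 0.34] 
 shift [ 0.5186 -0.2659  0.0725] turn [-0.    -0.    -0.223] q [ 1.28  0.33 -0.06  1.46  0.02  1.35 -0.09]
```

Request:
{"name": "step_arm", "arguments": {"increments": [[[0.04,-0.02,0],[0,0,-0.04]],[[0.08,-0.04,0],[0,0,-0.08]],[[0.12,-0.06,0],[0,0,-0.12]],[[0.16,-0.08,0],[0,0,-0.16]],[[0.2,-0.1,0],[0,0,-0.2]]], "hand": -1}}

```text
time: 0.9
ee_pos: [0.3352, -0.4503, 0.2227]
eef_rot: [0.972, 0.235, 0.0, 0.0]
ft_force: [0.1, -0.9, 0.6]
width: 0.087
```

```bash
python3 - <<'E'
from h import *
q=np.load("house.npy"); go([q[0],q[1],.15],q[2])
E
```

```text
t 0.9 pos [ 0.3352 -0.4503  0.2227] yaw 0.474 w 0.087 F [ 0.1  -0.86  0.57] 
 shift [ 0.3438 -0.0981  0.0726] turn [ 0.     0.    -0.021] q [ 1.04  0.2  -0.22  1.62  0.05  1.32 -0.28]
```

Request:
{"name": "step_arm", "arguments": {"increments": [[[0.045,-0.013,0],[0,0,-0.01]],[[0.09,-0.026,0],[0,0,-0.02]],[[0.135,-0.039,0.01],[0,0,-0.02]],[[0.18,-0.052,0.02],[0,0,-0.02]],[[0.225,-0.065,0.03],[0,0,-0.02]]]}}

```text
time: 1.4
ee_pos: [0.5068, -0.2884, 0.1926]
eef_rot: [0.97, 0.245, 0.0, 0.0]
ft_force: [0.6, -1.4, 0.5]
width: 0.087
```

```bash
python3 - <<'E'
from h import *
q=np.load("house.npy"); go([q[0],q[1],.15],q[2])
E
```

```text
t 1.4 pos [ 0.5068 -0.2884  0.1926] yaw 0.494 w 0.087 F [ 0.56 -1.4   0.55] 
 shift [ 0.1177 -0.0302  0.0426] turn [ 0.001 -0.    -0.001] q [ 0.75  0.28 -0.38  1.6   0.11  1.28 -0.72]
```

Request:
{"name": "step_arm", "arguments": {"increments": [[[0.04,-0.01,0.014],[0,0,0]],[[0.08,-0.02,0.028],[0,0,0]],[[0.118,-0.03,0.043],[0,0,0]],[[0.118,-0.03,0.063],[0,0,0]],[[0.118,-0.03,0.083],[0,0,0]]]}}

```text
time: 1.9
ee_pos: [0.5975, -0.2044, 0.1088]
eef_rot: [0.969, 0.246, 0.001, 0.0]
ft_force: [0.6, -1.2, -1.2]
width: 0.0866
```

```bash
python3 - <<'E'
from h import *
q=np.load("house.npy"); go([q[0],q[1],.11],q[2])
s=r.read_state(); T=Rot.from_quat(s["eef_rot"]); p=s["ee_pos"]
for n,o,w,h,S in (("scene",(230,150),90,80,8),("top",(320,110),110,95,7)):
    im,K,E=cam(n); crop(im,o[0],o[1],o[0]+w,o[1]+h,S,"g.png"); im=cv2.imread("pics/g.png")
    pts=p+T.apply(np.array([[0,.0435,0],[0,-.0435,0],[0,.0585,0],[0,-.0585,0]]))
    for u in (proj(K,E,pts)-o+.5)*S-.5: cv2.circle(im,tuple(int(v) for v in u),3,(0,0,255),1)
    a=np.linspace(0,2*np.pi,64,endpoint=False)
    H=np.c_[22e-3*np.sign(np.cos(a))+16e-3*np.cos(a),15e-3*np.sign(np.sin(a))+16e-3*np.sin(a)]@np.array([[np.cos(q[2]),np.sin(q[2])],[-np.sin(q[2]),np.cos(q[2])]])+q[:2]
    for z in (0,.016): cv2.polylines(im,[((proj(K,E,np.c_[H,0*a+z])-o+.5)*S-.5).astype(np.int32)],True,(0,255,0),1)
    cv2.imwrite(f"pics/g1_{n}.png",im)
E
```

```text
t 1.9 pos [ 0.5975 -0.2044  0.1088] yaw 0.497 w 0.0866 F [ 0.61 -1.19 -1.18] 
 shift [-0.0019  0.0008 -0.0012] turn [ 0.001 -0.001  0.001] q [ 0.57  0.46 -0.41  1.56  0.19  1.16 -0.95]
```

View pics/g1_scene.png

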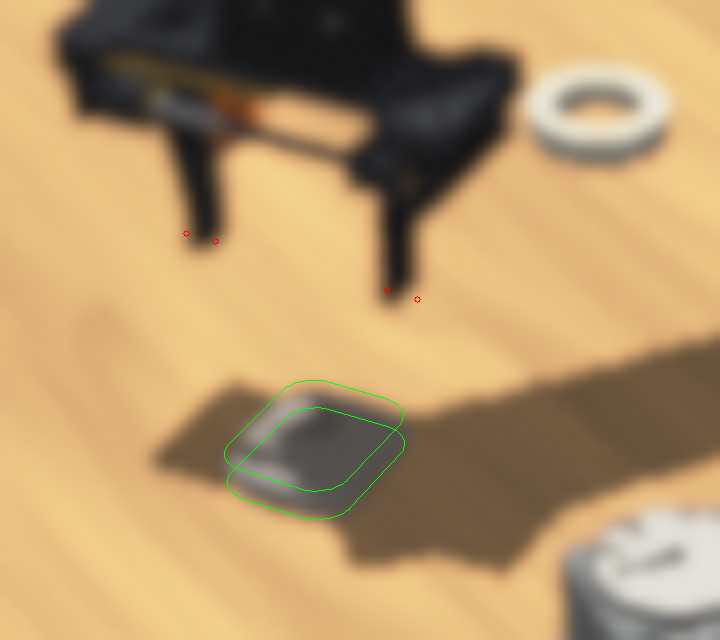

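View pics/g1_top.png

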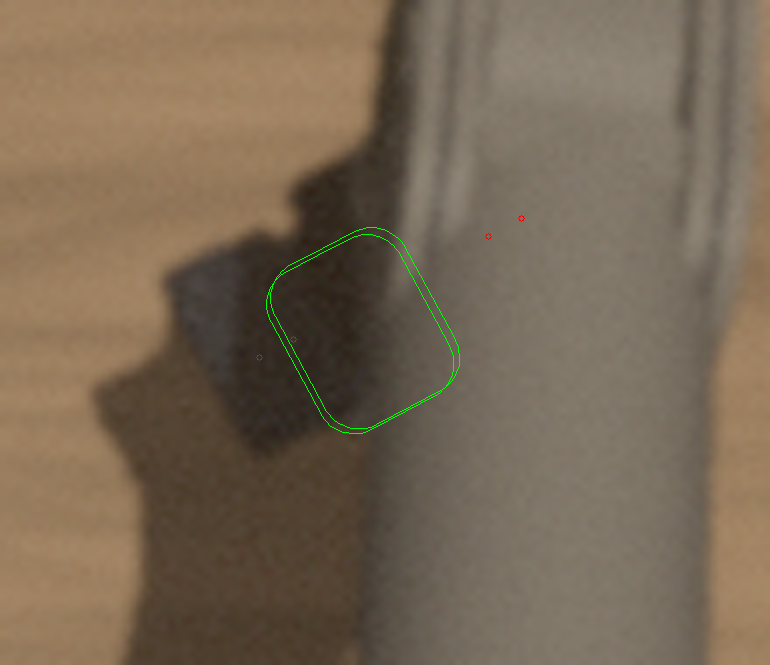

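Request:
{"name": "step_arm", "arguments": {"increments": [[[-0.002,0.001,0.03],[0,0,0]],[[-0.002,0.001,0.06],[0,0,0]],[[-0.002,0.001,0.085],[0,0,0]],[[-0.002,0.001,0.103],[0,0,0]],[[-0.002,0.001,0.104],[0,0,0]]]}}

```text
time: 2.5
ee_pos: [0.5928, -0.2075, 0.002]
eef_rot: [0.97, 0.244, -0.002, -0.001]
ft_force: [-0.4, 0.1, 0.1]
width: 0.087
```

```bash
python3 - <<'E'
from h import *
q=np.load("house.npy"); go([q[0],q[1],.005],q[2])
im,K,E=cam("scene"); crop(im,230,150,320,230,8,"d1.png")
E
```

```text
t 2.5 pos [ 0.5928 -0.2075  0.002 ] yaw 0.494 w 0.087 F [-0.42  0.08  0.05] 
 shift [ 0.0037  0.0003 -0.0031] turn [-0.003  0.004 -0.002] q [ 0.56  0.58 -0.38  1.64  0.25  0.98 -0.98]
```

View pics/d1.png

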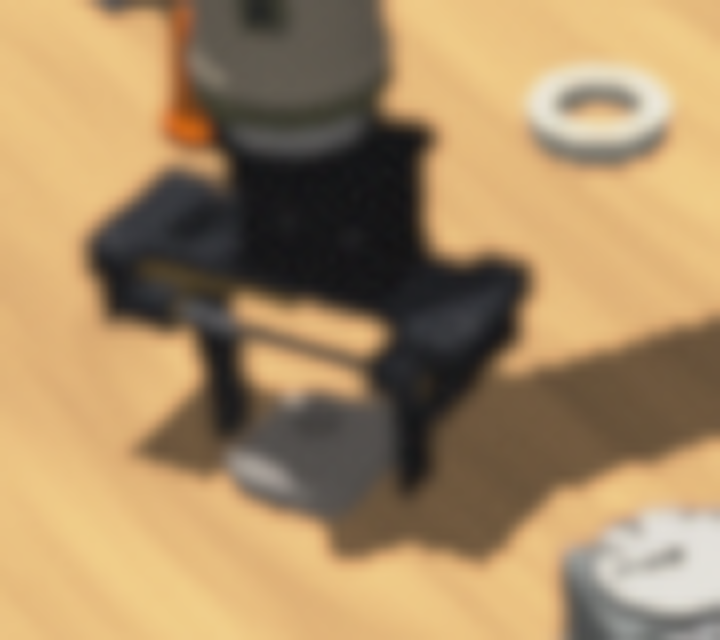

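Request:
{"name": "step_arm", "arguments": {"increments": [[[0.004,0,-0.002],[0,0.004,0]],[[0.004,0,-0.002],[0,0.004,0]],[[0.004,0,-0.002],[0,0.004,0]],[[0.004,0,-0.002],[0,0.004,0]],[[0.004,0,-0.002],[0,0.004,0]]], "hand": 1, "grip_force": 25}}

```text
time: 3.05
ee_pos: [0.5969, -0.2058, 0.0056]
eef_rot: [0.97, 0.244, 0.0, -0.001]
ft_force: [-1.1, 0.6, 5.1]
width: 0.0616
```

```bash
python3 - <<'E'
from h import *
g=np.load("gauge.npy"); go(gauge(0,-50,130),g[2]+np.pi/2)
E
```

```text
t 3.05 pos [ 0.5969 -0.2058  0.0056] yaw 0.494 w 0.0616 F [-1.09  0.56  5.05] 
 shift [ 0.1229 -0.2821 -0.1237] turn [-0.002 -0.002 -0.89 ] q [ 0.55  0.58 -0.38  1.63  0.24  0.98 -0.99]
```

Request:
{"name": "step_arm", "arguments": {"increments": [[[0,0,-0.03],[0,0,0]],[[0,0,-0.07],[0,0,0]],[[0,0,-0.11],[0,0,0]],[[0,0,-0.145],[0,0,0]],[[0.01,-0.025,-0.145],[0,0,-0.08]]]}}

```text
time: 3.55
ee_pos: [0.596, -0.1839, 0.1561]
eef_rot: [0.96, 0.28, 0.003, 0.002]
ft_force: [0.6, -0.3, -0.7]
width: 0.0615
```

```bash
python3 - <<'E'
from h import *
g=np.load("gauge.npy"); go(gauge(0,-50,150),g[2]+np.pi/2)
E
```

```text
t 3.55 pos [ 0.596  -0.1839  0.1561] yaw 0.569 w 0.0615 F [ 0.62 -0.27 -0.68] 
 shift [ 0.1324 -0.253   0.0053] turn [ 0.007 -0.002 -0.815] q [ 0.57  0.4  -0.44  1.54  0.18  1.23 -0.9 ]
```

Request:
{"name": "step_arm", "arguments": {"increments": [[[0.02,-0.038,0],[0,0,-0.12]],[[0.04,-0.076,0],[0,0,-0.24]],[[0.06,-0.114,0],[0,0,-0.36]],[[0.08,-0.152,0],[0,0,-0.48]],[[0.1,-0.19,0],[0,0,-0.6]]]}}

```text
time: 4.05
ee_pos: [0.5774, 0.0315, 0.1555]
eef_rot: [0.833, 0.554, 0.002, 0.003]
ft_force: [0.4, 1.6, -1.3]
width: 0.0616
```

```bash
python3 - <<'E'
from h import *
g=np.load("gauge.npy"); go(gauge(0,-50,150),g[2]+np.pi/2)
E
```

```text
t 4.05 pos [0.5774 0.0315 0.1555] yaw 1.173 w 0.0616 F [ 0.42  1.55 -1.31] 
 shift [ 0.0613 -0.0323  0.0052] turn [ 0.008  0.    -0.21 ] q [ 0.39  0.34 -0.64  1.65  0.22  1.21 -0.69]
```

Request:
{"name": "step_arm", "arguments": {"increments": [[[0.03,-0.016,0.005],[0.004,0,-0.1]],[[0.061,-0.032,0.005],[0.008,0,-0.21]],[[0.061,-0.032,0.025],[0.008,0,-0.21]],[[0.061,-0.032,0.045],[0.008,0,-0.21]],[[0.061,-0.032,0.055],[0.008,0,-0.21]]]}}

```text
time: 4.55
ee_pos: [0.571, 0.0998, 0.0985]
eef_rot: [0.77, 0.638, -0.001, -0.001]
ft_force: [-0.7, -0.4, -1.2]
width: 0.0617
```

```bash
python3 - <<'E'
from h import *
g=np.load("gauge.npy"); go(gauge(0,-50,38),g[2]+np.pi/2)
im,K,E=cam("scene"); crop(im,270,160,410,280,5,"p1.png")
im,K,E=cam("top"); crop(im,190,100,350,225,5,"p2.png")
E
```

```text
t 4.55 pos [0.571  0.0998 0.0985] yaw 1.384 w 0.0617 F [-0.69 -0.45 -1.24] 
 shift [0.0009 0.0005 0.0605] turn [-0.003  0.001  0.   ] q [ 0.3   0.42 -0.68  1.7   0.29  1.13 -0.65]
```

View pics/p1.png

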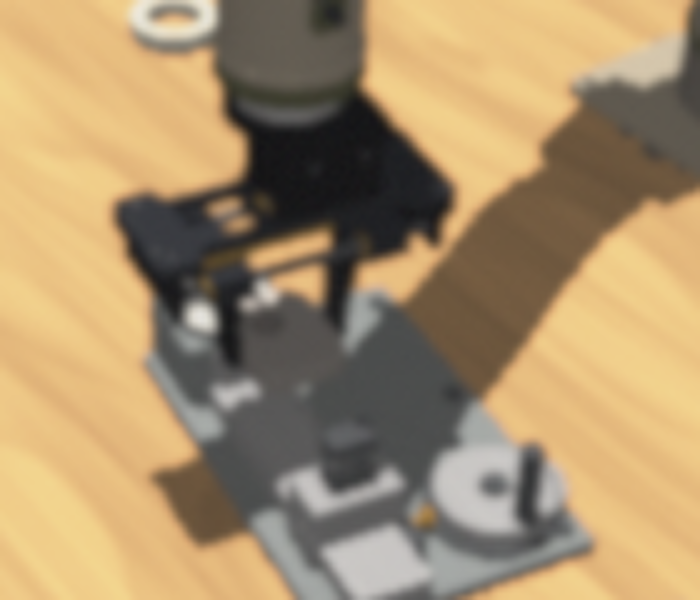

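View pics/p2.png

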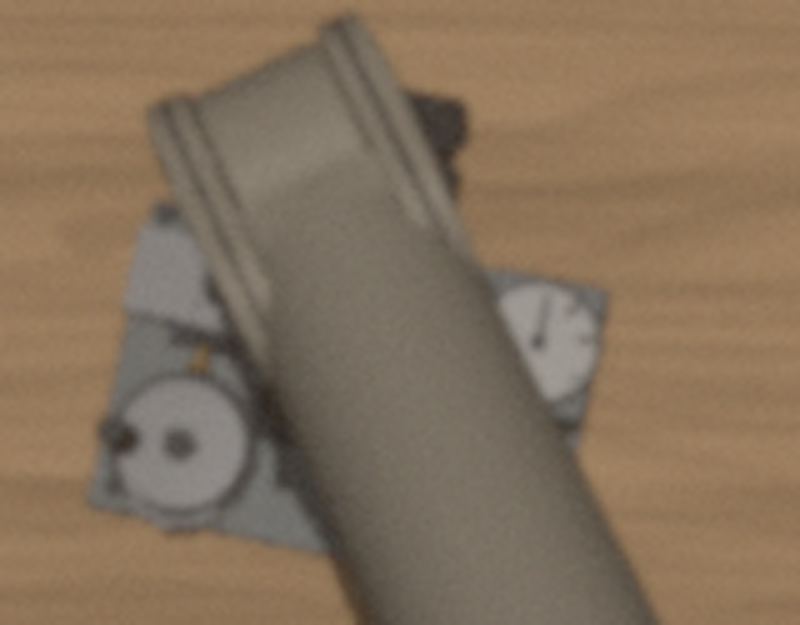

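Request:
{"name": "step_arm", "arguments": {"increments": [[[0.001,0,0.02],[0,0,0]],[[0.001,0,0.04],[0,0,0]],[[0.001,0,0.055],[0,0,0]],[[0.001,0,0.06],[0,0,0]],[[0.001,0,0.061],[0,0,0]]]}}

```text
time: 5.15
ee_pos: [0.571, 0.1004, 0.0379]
eef_rot: [0.77, 0.638, -0.002, -0.001]
ft_force: [0.8, 0.0, -0.5]
width: 0.0617
```

```bash
python3 - <<'E'
from h import *
g=np.load("gauge.npy"); go(gauge(0,-50,36),g[2]+np.pi/2)
im,K,E=cam("scene"); crop(im,270,160,410,280,5,"p3.png")
E
```

```text
t 5.15 pos [0.571  0.1004 0.0379] yaw 1.383 w 0.0617 F [ 0.81  0.02 -0.48] 
 shift [0.0002 0.0004 0.0019] turn [-0.003  0.001 -0.001] q [ 0.27  0.49 -0.65  1.74  0.34  1.02 -0.69]
```

View pics/p3.png

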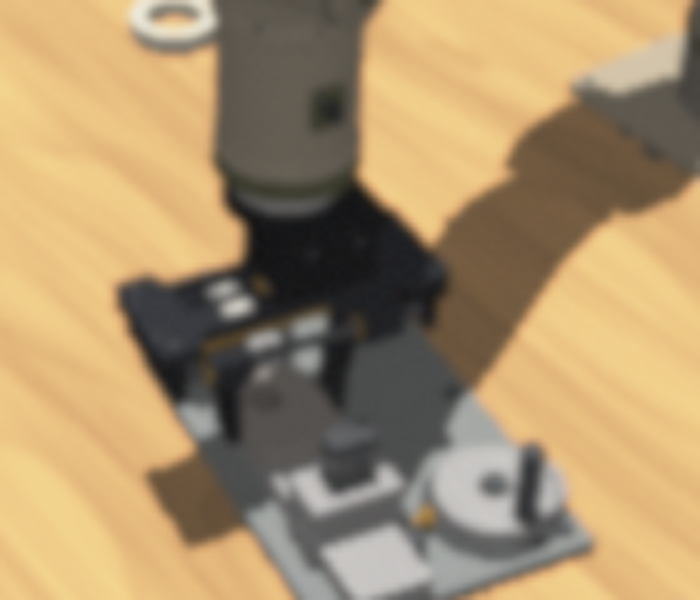

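Request:
{"name": "step_arm", "arguments": {"increments": [[[0,0,0.001],[0,0,0]],[[0,0,0.002],[0,0,0]],[[0,0,0.002],[0,0,0]]]}}

```text
time: 5.5
ee_pos: [0.5716, 0.1005, 0.0367]
eef_rot: [0.77, 0.638, -0.001, -0.001]
ft_force: [-0.4, -0.3, -1.2]
width: 0.0612
```

Request:
{"name": "step_arm", "arguments": {"increments": [[[0,0,0.0],[0,0,0]],[[0,0,0.0],[0,0,0]],[[0,0,0.0],[0,0,0]],[[0,0,0.0],[0,0,0]],[[0,0,0.0],[0,0,0]]], "hand": -1}}

```text
time: 6.0
ee_pos: [0.5716, 0.1005, 0.0367]
eef_rot: [0.77, 0.638, -0.001, -0.001]
ft_force: [0.3, 0.2, -0.4]
width: 0.0854
```

Request:
{"name": "step_arm", "arguments": {"increments": [[[0,0,-0.03],[0,0,0]],[[0,0,-0.07],[0,0,0]],[[0,0,-0.11],[0,0,0]],[[0,0,-0.12],[0,0,0]],[[0,0,-0.12],[0,0,0]]]}}

```text
time: 6.5
ee_pos: [0.5728, 0.1008, 0.1584]
eef_rot: [0.77, 0.638, 0.0, 0.0]
ft_force: [-0.1, 0.1, -0.4]
width: 0.0869
```

```bash
python3 - <<'E'
from h import *
g=np.load("gauge.npy"); go(gauge(0,-10,160),g[2]+np.pi/2)
im,K,E=cam("scene"); crop(im,270,160,410,280,5,"q1.png")
im,K,E=cam("top"); crop(im,190,100,350,225,5,"q2.png")
E
```

```text
t 6.5 pos [0.5728 0.1008 0.1584] yaw 1.383 w 0.0869 F [-0.11  0.05 -0.38] 
 shift [ 0.0394 -0.0013 -0.0016] turn [ 0.001  0.    -0.001] q [ 0.32  0.36 -0.7   1.63  0.25  1.23 -0.62]
```

View pics/q1.png

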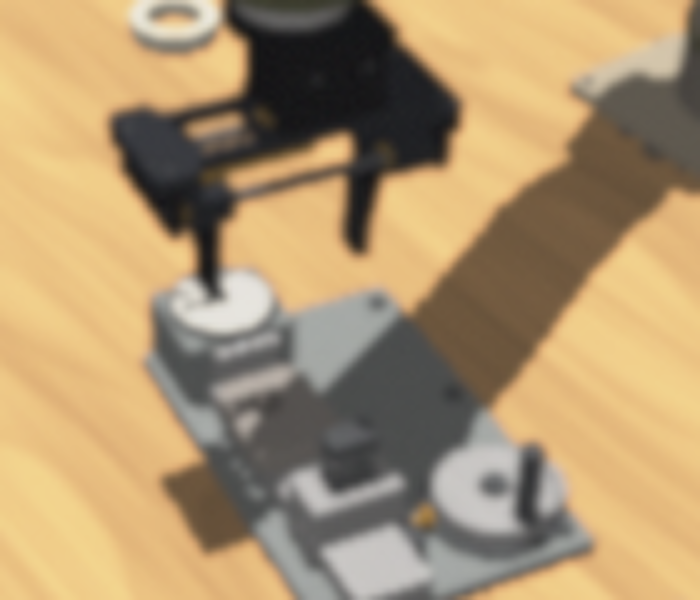

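View pics/q2.png

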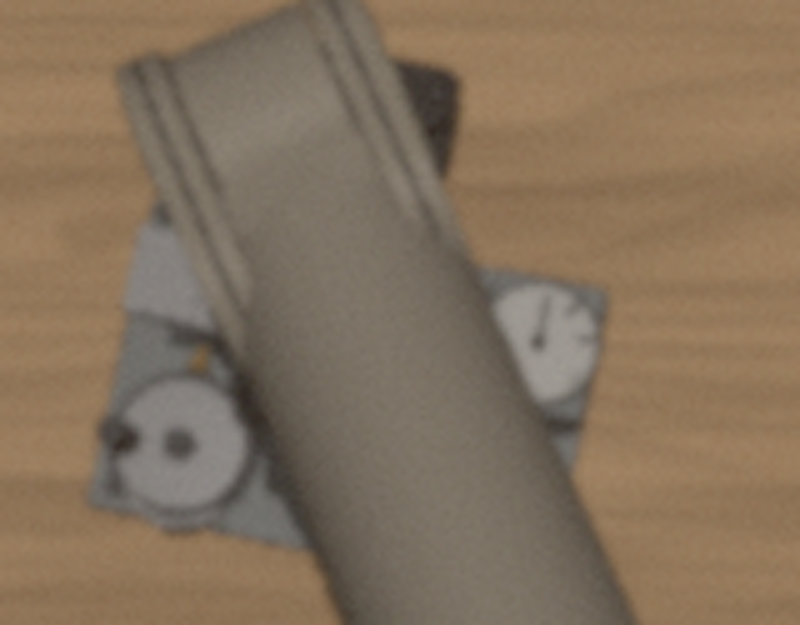

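```bash
python3 - <<'E'
from h import *
g=np.load("gauge.npy"); go(gauge(-1,33,160),g[2])
E
```

```text
t 6.6 pos [0.5713 0.1003 0.1555] yaw 1.383 w 0.0869 F [-0.03 -0.66 -1.77] 
 shift [ 0.0833 -0.001  -0.0046] turn [-1.00e-03  4.00e-03  1.57e+00] q [ 0.32  0.37 -0.7   1.64  0.25  1.23 -0.62]
```

Request:
{"name": "step_arm", "arguments": {"increments": [[[0.016,0,-0.005],[0,0,0.14]],[[0.032,0,-0.005],[0,0,0.28]],[[0.048,0,-0.005],[0,0,0.42]],[[0.064,0,-0.005],[0,0,0.56]],[[0.083,0,-0.005],[0,0,0.7]]]}}

```text
time: 7.1
ee_pos: [0.5861, 0.1816, 0.158]
eef_rot: [0.943, 0.332, -0.003, -0.0]
ft_force: [0.5, -0.5, -0.5]
width: 0.087
```

Request:
{"name": "step_arm", "arguments": {"increments": [[[0,0,0],[0,0,0.14]],[[0,0,0],[0,0,0.28]],[[0,0,0],[0,0,0.42]],[[0,0,0],[0,0,0.56]],[[0,0,0],[0,0,0.7]]]}}

```text
time: 7.6
ee_pos: [0.5851, 0.1811, 0.1556]
eef_rot: [1.0, -0.015, -0.005, 0.002]
ft_force: [0.2, 0.3, -0.3]
width: 0.0869
```

```bash
python3 - <<'E'
from h import *
g=np.load("gauge.npy"); go(gauge(-1,33,68),g[2])
E
```

```text
t 7.6 pos [0.5851 0.1811 0.1556] yaw -0.029 w 0.0869 F [ 0.22  0.29 -0.33] 
 shift [ 0.0016 -0.0015  0.0876] turn [0.004 0.01  0.158] q [ 0.    0.4  -0.48  1.55  0.19  1.25 -2.11]
```

Request:
{"name": "step_arm", "arguments": {"increments": [[[0.002,-0.001,0],[0.004,0.01,0.1]],[[0.002,-0.001,0],[0.004,0.01,0.158]],[[0.002,-0.001,0.04],[0.004,0.01,0.158]],[[0.002,-0.001,0.075],[0.004,0.01,0.158]],[[0.002,-0.001,0.085],[0.004,0.01,0.158]]]}}

```text
time: 8.1
ee_pos: [0.5829, 0.1804, 0.0648]
eef_rot: [0.996, -0.093, -0.004, 0.002]
ft_force: [0.0, 0.0, 0.3]
width: 0.087
```

```bash
python3 - <<'E'
from h import *
g=np.load("gauge.npy"); go(gauge(-1,33,68),g[2])
im,K,E=cam("scene"); crop(im,270,160,410,280,5,"j1.png")
im,K,E=cam("top"); crop(im,190,100,350,225,5,"j2.png")
E
```

```text
t 8.1 pos [0.5829 0.1804 0.0648] yaw -0.187 w 0.087 F [0.01 0.05 0.26] 
 shift [ 0.0026 -0.0024 -0.0032] turn [0.004 0.007 0.   ] q [-0.03  0.48 -0.44  1.65  0.22  1.08 -2.29]
```

View pics/j1.png

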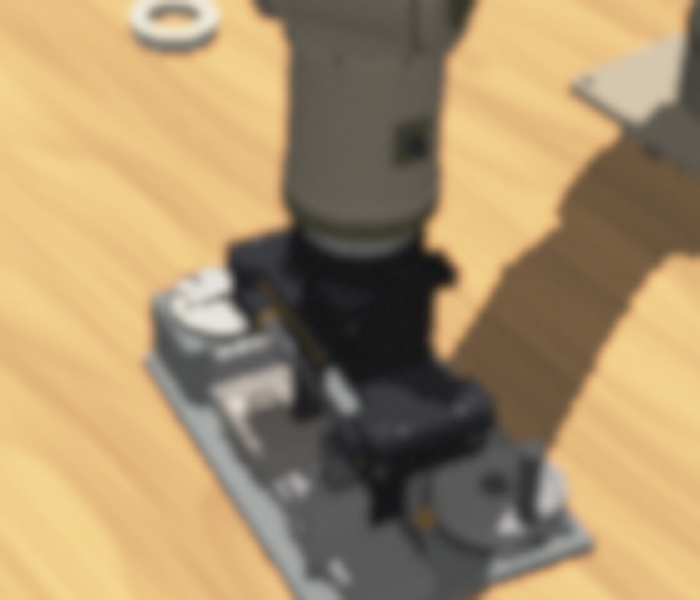

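View pics/j2.png

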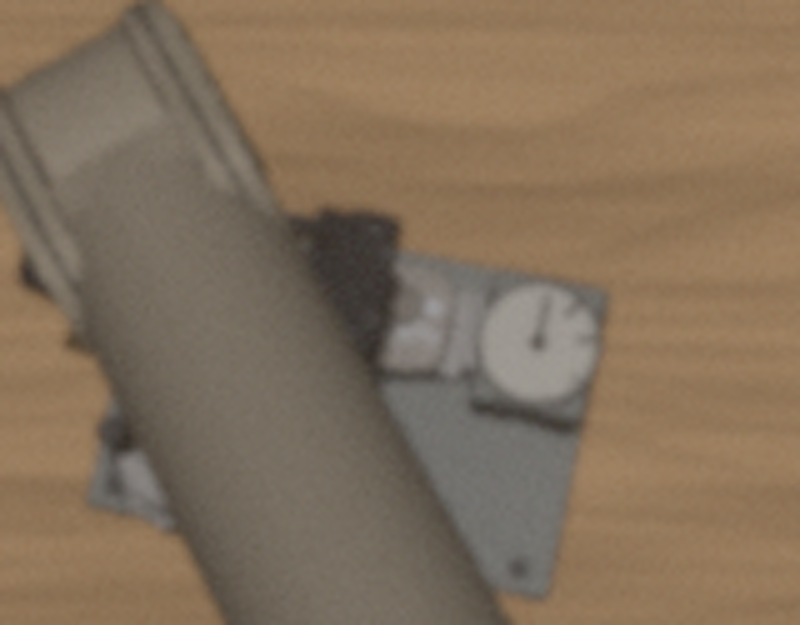

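Request:
{"name": "step_arm", "arguments": {"increments": [[[0.002,0,0],[0,0,0]],[[0.002,0,0],[0,0,0]],[[0.002,0,0],[0,0,0]],[[0.002,0,0],[0,0,0]],[[0.002,0,0],[0,0,0]]], "hand": 1, "grip_force": 20}}

```text
time: 8.7
ee_pos: [0.5869, 0.1809, 0.0686]
eef_rot: [0.996, -0.094, -0.002, 0.001]
ft_force: [0.3, -0.3, -0.1]
width: 0.0555
```

Request:
{"name": "step_arm", "arguments": {"increments": [[[0,0,0],[0,0,0]],[[0,0,0],[0,0,0]],[[0,0,0],[0,0,0]]]}}

```text
time: 9.0
ee_pos: [0.5869, 0.1809, 0.0687]
eef_rot: [0.996, -0.094, -0.002, 0.001]
ft_force: [-0.2, 0.1, 0.2]
width: 0.0311
```

```bash
python3 - <<'E'
from h import *
g=np.load("gauge.npy"); go(gauge(-1,33,68),g[2]); print(togauge(r.read_state()["ee_pos"]))
im,K,E=cam("scene"); crop(im,270,160,410,280,5,"j3.png")
E
```

```text
t 9.0 pos [0.5869 0.1809 0.0687] yaw -0.187 w 0.0311 F [-0.18  0.11  0.24] 
 shift [-0.0012 -0.0012  0.0007] turn [ 0.002  0.003 -0.   ] q [-0.03  0.48 -0.44  1.64  0.22  1.08 -2.29]
[ 0.21637052 31.84126745 68.65525253]
```

View pics/j3.png

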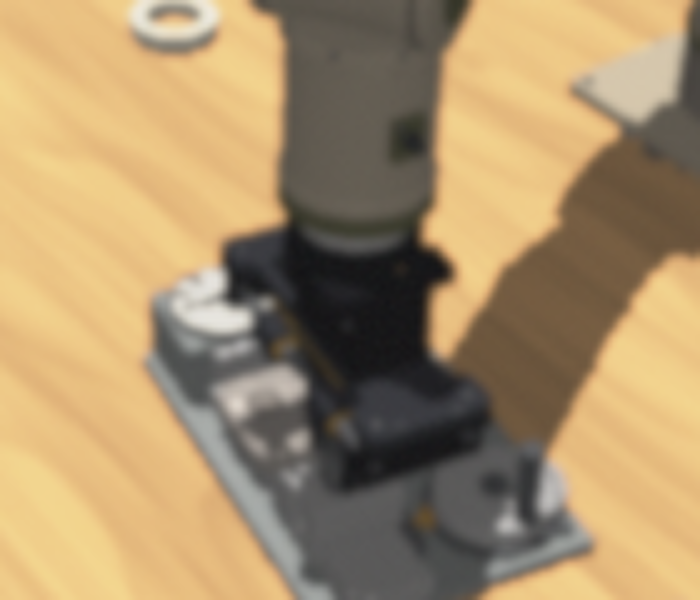

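Still closing.

Request:
{"name": "step_arm", "arguments": {"increments": [[[0,0,0],[0,0,0]],[[0,0,0],[0,0,0]],[[0,0,0],[0,0,0]],[[0,0,0],[0,0,0]]]}}

```text
time: 9.45
ee_pos: [0.5872, 0.1829, 0.0687]
eef_rot: [0.996, -0.093, -0.001, -0.001]
ft_force: [4.4, 6.5, -3.6]
width: 0.0177
```

```bash
python3 - <<'E'
from h import *
g=np.load("gauge.npy"); go(gauge(-1,33,68),g[2]); print(togauge(r.read_state()["ee_pos"]))
E
```

```text
t 9.45 pos [0.5872 0.1829 0.0687] yaw -0.186 w 0.0177 F [ 4.38  6.53 -3.57] 
 shift [-0.0011  0.0009  0.0007] turn [-0.001  0.002  0.001] q [-0.03  0.48 -0.44  1.64  0.22  1.08 -2.29]
[ 0.13449221 33.86180219 68.69652026]
```

Request:
{"name": "step_arm", "arguments": {"increments": [[[0,0.006,0],[0,0,0]],[[0,0.012,0],[0,0,0]],[[0,0.018,0],[0,0,0]],[[0,0.024,0],[0,0,0]],[[0,0.03,0],[0,0,0]]]}}

```text
time: 9.95
ee_pos: [0.5818, 0.1557, 0.0687]
eef_rot: [0.996, -0.092, -0.001, -0.002]
ft_force: [4.3, 9.3, -5.1]
width: 0.0181
```

```bash
python3 - <<'E'
from h import *
g=np.load("gauge.npy"); go(gauge(0,-6,68.7),g[2]); print(togauge(r.read_state()["ee_pos"]))
im,K,E=cam("top"); crop(im,190,100,350,225,5,"k2.png")
E
```

```text
t 9.95 pos [0.5818 0.1557 0.0687] yaw -0.185 w 0.0181 F [ 4.26  9.33 -5.14] 
 shift [ 0.      0.0121 -0.0001] turn [-0.004  0.002  0.002] q [ 0.02  0.45 -0.44  1.67  0.21  1.06 -2.24]
[-4.98465560e-02  6.13242609e+00  6.86742974e+01]
```

View pics/k2.png

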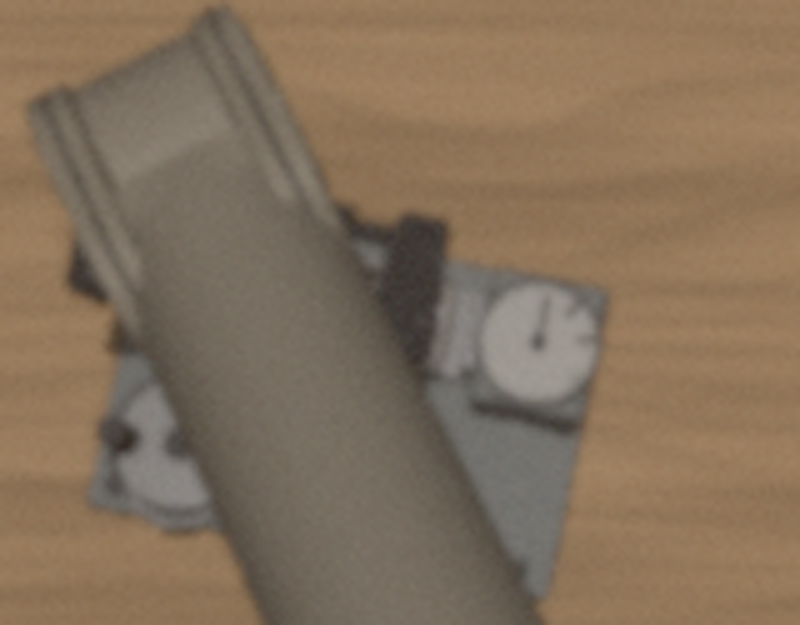

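Request:
{"name": "step_arm", "arguments": {"increments": [[[0,0.003,0],[0,0,0]],[[0,0.006,0],[0,0,0]],[[0,0.009,0],[0,0,0]],[[0,0.012,0],[0,0,0]],[[0,0.012,0],[0,0,0]]]}}

```text
time: 10.5
ee_pos: [0.5797, 0.1446, 0.0687]
eef_rot: [0.996, -0.092, -0.001, -0.003]
ft_force: [3.5, 6.2, -4.1]
width: 0.0176
```

```bash
cat > dial.py <<'E'
from h import *
import sys
g=np.load("gauge.npy"); go(gauge(0,-10.7,68.7),g[2]); print(togauge(r.read_state()["ee_pos"]))
ims=[]
for i in range(4):
    im,K,E=cam("top"); ims.append(im.astype(np.float32))
im=np.mean(ims,0).clip(0,255).astype(np.uint8)
crop(im,278,148,320,190,14,sys.argv[1])
E
python3 dial.py l1.png
```

```text
t 10.5 pos [0.5797 0.1446 0.0687] yaw -0.185 w 0.0176 F [ 3.49  6.2  -4.09] 
 shift [ 0.0001  0.0055 -0.0001] turn [-0.006  0.002  0.002] q [ 0.04  0.44 -0.44  1.69  0.2   1.06 -2.22]
[-0.08555431 -5.18468952 68.65521442]
```

View pics/l1.png

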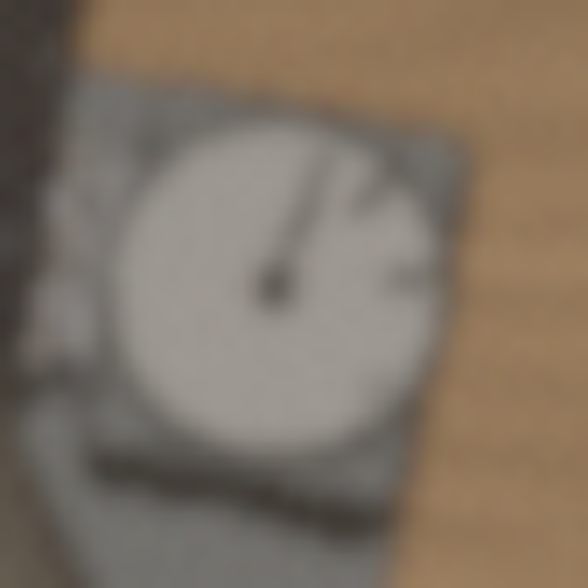

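Request:
{"name": "step_arm", "arguments": {"increments": [[[0,0.001,0],[0,0,0]],[[0,0.002,0],[0,0,0]],[[0,0.003,0],[0,0,0]],[[0,0.004,0],[0,0,0]]]}}

```text
time: 11.1
ee_pos: [0.5794, 0.1429, 0.0687]
eef_rot: [0.996, -0.092, 0.0, -0.005]
ft_force: [5.2, 9.0, -5.7]
width: 0.0179
```

```bash
python3 dial.py l2.png
```

```text
t 11.1 pos [0.5794 0.1429 0.0687] yaw -0.183 w 0.0179 F [ 5.16  9.05 -5.73] 
 shift [ 0.0001  0.0038 -0.0001] turn [-0.009  0.001  0.004] q [ 0.04  0.44 -0.44  1.69  0.2   1.05 -2.21]
[-0.07964668 -6.91285172 68.67400359]
```

View pics/l2.png

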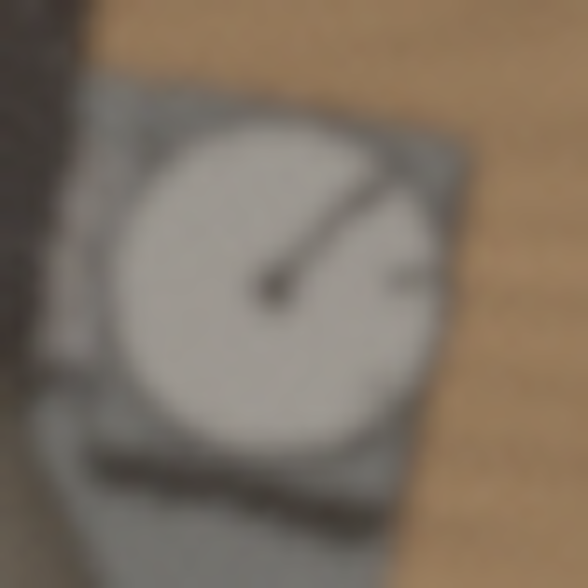

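Request:
{"name": "step_arm", "arguments": {"increments": [[[0,0.001,0],[0,0,0]],[[0,0.002,0],[0,0,0]],[[0,0.003,0],[0,0,0]],[[0,0.0035,0],[0,0,0]]]}}

```text
time: 11.7
ee_pos: [0.5791, 0.1416, 0.0687]
eef_rot: [0.996, -0.091, 0.001, -0.006]
ft_force: [6.2, 11.3, -6.0]
width: 0.0179
```

```bash
python3 dial.py l3.png
```

```text
t 11.7 pos [0.5791 0.1416 0.0687] yaw -0.182 w 0.0179 F [ 6.18 11.27 -5.98] 
 shift [ 0.0001  0.0025 -0.    ] turn [-0.012 -0.     0.005] q [ 0.05  0.43 -0.44  1.7   0.2   1.05 -2.21]
[-0.10474684 -8.16613873 68.69529152]
```

View pics/l3.png

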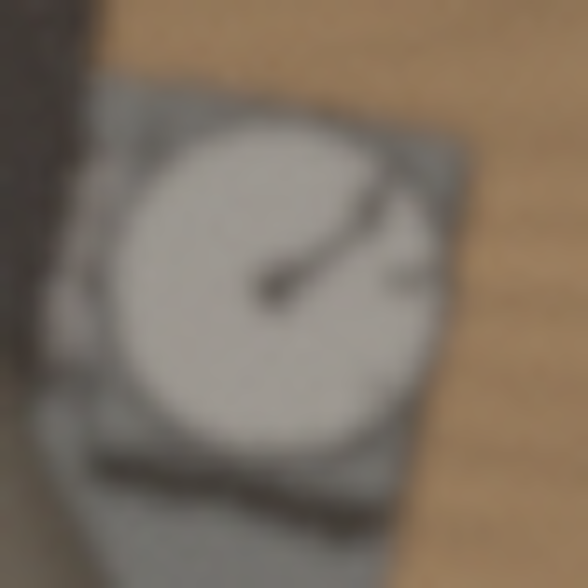

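Request:
{"name": "step_arm", "arguments": {"increments": [[[0,0.001,0],[0,0,0]],[[0,0.002,0],[0,0,0]],[[0,0.003,0],[0,0,0]]]}}

```text
time: 12.2
ee_pos: [0.579, 0.141, 0.0687]
eef_rot: [0.996, -0.09, 0.001, -0.008]
ft_force: [6.4, 10.3, -6.7]
width: 0.018
```

```bash
python3 dial.py l4.png
```

```text
t 12.2 pos [0.579  0.141  0.0687] yaw -0.18 w 0.018 F [ 6.38 10.33 -6.73] 
 shift [ 0.0001  0.0018 -0.0001] turn [-0.015 -0.001  0.007] q [ 0.05  0.43 -0.44  1.7   0.19  1.05 -2.2 ]
[-0.11224204 -8.85229515 68.66967626]
```

View pics/l4.png

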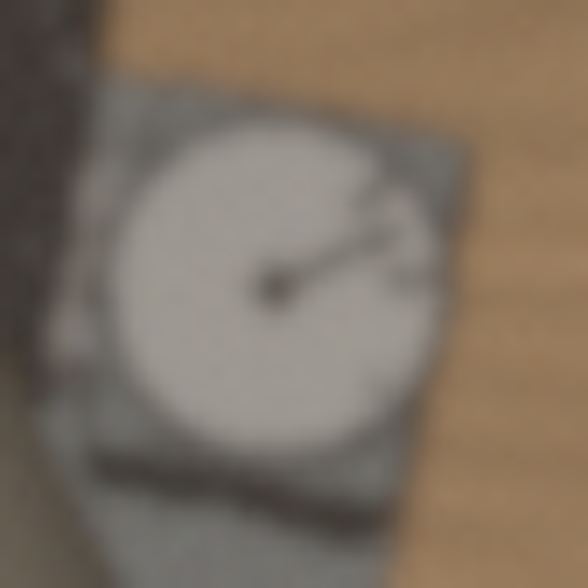

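Request:
{"name": "step_arm", "arguments": {"increments": [[[0,0,0],[0,0,0]],[[0,0,0],[0,0,0]],[[0,0,0],[0,0,0]]]}}

```text
time: 12.7
ee_pos: [0.579, 0.1409, 0.0686]
eef_rot: [0.996, -0.09, 0.001, -0.008]
ft_force: [1.6, 3.6, -2.7]
width: 0.0182
```

Request:
{"name": "step_arm", "arguments": {"increments": [[[0,0,0],[0,0,0]],[[0,0,0],[0,0,0]],[[0,0,0],[0,0,0]],[[0,0,0],[0,0,0]],[[0,0,0],[0,0,0]]], "hand": -0.2}}

```text
time: 13.2
ee_pos: [0.5789, 0.1407, 0.0686]
eef_rot: [0.996, -0.09, 0.001, -0.008]
ft_force: [-0.6, 0.2, -0.3]
width: 0.0483
```

```bash
python3 dial.py l5.png
```

```text
t 13.2 pos [0.5789 0.1407 0.0686] yaw -0.181 w 0.0483 F [-0.63  0.21 -0.31] 
 shift [ 0.0001  0.0016 -0.0001] turn [-0.015 -0.001  0.007] q [ 0.05  0.43 -0.44  1.7   0.19  1.05 -2.2 ]
[-0.12708356 -9.07279933 68.64343467]
```

View pics/l5.png

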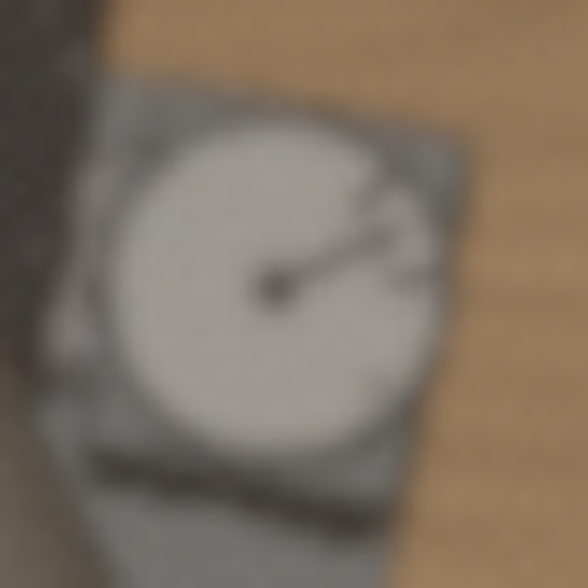

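Request:
{"name": "step_arm", "arguments": {"increments": [[[0,0,-0.02],[0,0,0]],[[0,0,-0.05],[0,0,0]],[[0,0,-0.08],[0,0,0]],[[0,0,-0.085],[0,0,0]]]}}

```text
time: 13.8
ee_pos: [0.5804, 0.1402, 0.1576]
eef_rot: [0.996, -0.09, 0.004, -0.008]
ft_force: [1.0, 0.1, -0.0]
width: 0.052
```

```bash
python3 - <<'E'
from h import *
g=np.load("gauge.npy"); go(gauge(-96,80,150),g[2]); print(gauge(-96,80,0))
E
```

```text
t 13.8 pos [0.5804 0.1402 0.1576] yaw -0.181 w 0.052 F [ 1.05  0.12 -0.02] 
 shift [-0.0969 -0.0898  0.0085] turn [-0.018 -0.006  0.007] q [ 0.07  0.34 -0.46  1.62  0.15  1.21 -2.17]
[0.50131223 0.24611303 0.        ]
```

Request:
{"name": "step_arm", "arguments": {"increments": [[[-0.032,-0.03,0.003],[-0.009,-0.003,0.003]],[[-0.064,-0.06,0.006],[-0.018,-0.006,0.007]],[[-0.097,-0.09,0.008],[-0.018,-0.006,0.007]],[[-0.097,-0.09,0.008],[-0.018,-0.006,0.007]]], "hand": -1}}

```text
time: 14.2
ee_pos: [0.4966, 0.2525, 0.1502]
eef_rot: [0.996, -0.089, -0.001, -0.001]
ft_force: [-0.1, 0.1, 0.1]
width: 0.0767
```

```bash
python3 - <<'E'
from h import *
g=np.load("gauge.npy"); go(gauge(-96,80,45),g[2]); 
s=r.read_state(); T=Rot.from_quat(s["eef_rot"]); p=s["ee_pos"]
im,K,E=cam("scene"); o=(270,160);crop(im,270,160,430,280,5,"c1.png"); im=cv2.imread("pics/c1.png")
for u in (proj(K,E,np.vstack([p+T.apply([[0,.0435,0],[0,-.0435,0]]),gauge(-96,80,85.5),gauge(-96,80,29.5),gauge(-95,50,29.5)]))-o+.5)*5-.5: cv2.circle(im,tuple(int(v) for v in u),3,(0,0,255),1)
cv2.imwrite("pics/c1.png",im)
im,K,E=cam("top"); crop(im,190,100,350,225,5,"c2.png")
E
```

```text
t 14.2 pos [0.4966 0.2525 0.1502] yaw -0.178 w 0.0767 F [-0.07  0.07  0.14] 
 shift [0.006  0.0056 0.1052] turn [-0.001  0.002  0.009] q [-0.09  0.28 -0.54  1.71  0.15  1.19 -2.42]
```

View pics/c1.png

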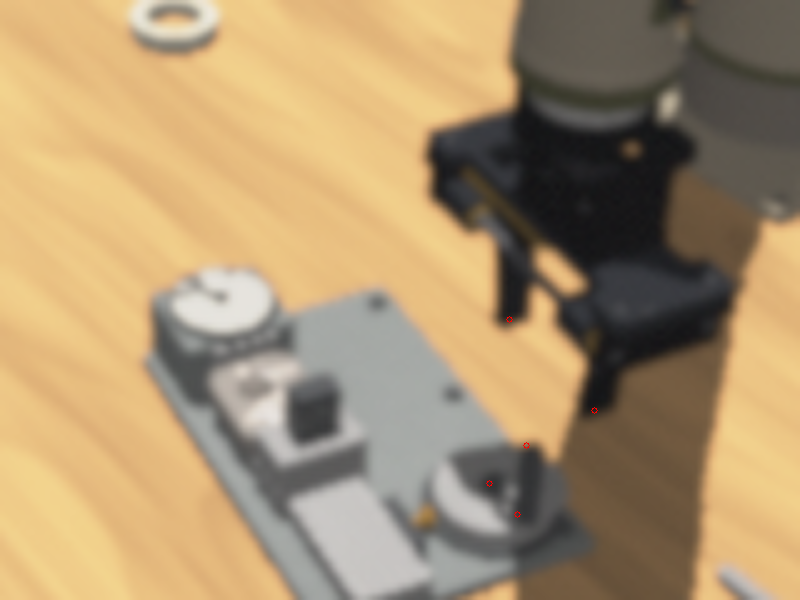

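View pics/c2.png

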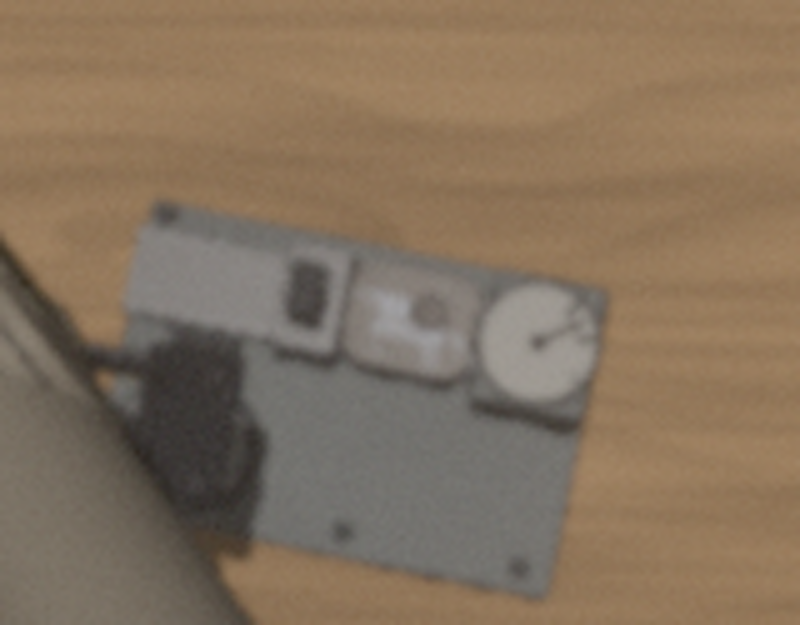

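Request:
{"name": "step_arm", "arguments": {"increments": [[[0.005,0.005,0],[0,0,0.009]],[[0.005,0.005,0.03],[0,0,0.009]],[[0.005,0.005,0.065],[0,0,0.009]],[[0.005,0.005,0.095],[0,0,0.009]],[[0.005,0.005,0.103],[0,0,0.009]]]}}

```text
time: 14.8
ee_pos: [0.5036, 0.2382, 0.0437]
eef_rot: [0.995, -0.098, -0.002, 0.002]
ft_force: [-0.3, -0.3, 0.1]
width: 0.0869
```

```bash
python3 - <<'E'
from h import *
g=np.load("gauge.npy"); go(gauge(-97,81,45),g[2]); 
im,K,E=cam("scene"); crop(im,300,180,420,290,6,"c3.png")
E
```

```text
t 14.8 pos [0.5036 0.2382 0.0437] yaw -0.197 w 0.0869 F [-0.3  -0.26  0.09] 
 shift [-0.0048 -0.0083 -0.0013] turn [ 0.004  0.004 -0.01 ] q [-0.1   0.41 -0.5   1.8   0.23  0.99 -2.46]
```

View pics/c3.png

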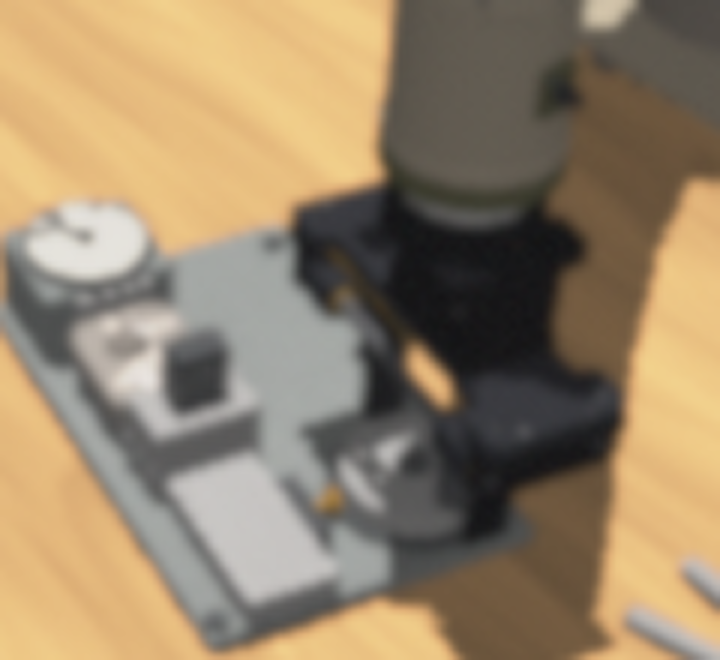

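Request:
{"name": "step_arm", "arguments": {"increments": [[[-0.003,-0.004,-0.001],[0,0,-0.01]],[[-0.005,-0.008,-0.001],[0,0,-0.01]],[[-0.005,-0.008,-0.001],[0,0,-0.01]]]}}

```text
time: 15.15
ee_pos: [0.501, 0.249, 0.0468]
eef_rot: [0.996, -0.093, -0.001, 0.001]
ft_force: [-0.3, -0.4, 0.5]
width: 0.087
```

Request:
{"name": "step_arm", "arguments": {"increments": [[[0,0,0],[0,0,0]],[[0,0,0],[0,0,0]],[[0,0,0],[0,0,0]],[[0,0,0],[0,0,0]],[[0,0,0],[0,0,0]]], "hand": 1, "grip_force": 15}}

```text
time: 15.65
ee_pos: [0.501, 0.2488, 0.0468]
eef_rot: [0.996, -0.093, -0.001, 0.001]
ft_force: [0.1, 0.1, -0.7]
width: 0.0548
```

Request:
{"name": "step_arm", "arguments": {"increments": [[[0,0,0],[0,0,0]],[[0,0,0],[0,0,0]],[[0,0,0],[0,0,0]],[[0,0,0],[0,0,0]],[[0,0,0],[0,0,0]]]}}

```text
time: 16.15
ee_pos: [0.5009, 0.2484, 0.0467]
eef_rot: [0.996, -0.093, -0.001, 0.001]
ft_force: [-1.5, -2.8, 7.5]
width: 0.0156
```

```bash
python3 - <<'E'
from h import *
g=np.load("gauge.npy"); go(gauge(-97,81,45),g[2]); print(togauge(r.read_state()["ee_pos"]))
E
```

```text
t 16.15 pos [0.5009 0.2484 0.0467] yaw -0.186 w 0.0156 F [-1.48 -2.78  7.46] 
 shift [-0.0002  0.0012  0.0017] turn [0.003 0.002 0.001] q [-0.12  0.41 -0.51  1.8   0.23  1.   -2.47]
[-96.82272386  82.16320994  46.71049393]
```

Request:
{"name": "step_arm", "arguments": {"increments": [[[-0.0042,0.0003,0],[0,0,-0.14]],[[-0.0083,0.0012,0],[0,0,-0.28]],[[-0.0122,0.0026,0],[0,0,-0.42]],[[-0.0159,0.0046,0],[0,0,-0.56]],[[-0.0193,0.0071,0],[0,0,-0.7]]], "grip_force": 25}}

```text
time: 16.65
ee_pos: [0.481, 0.2444, 0.0468]
eef_rot: [0.966, 0.257, -0.001, 0.001]
ft_force: [2.3, -1.1, -1.6]
width: 0.0153
```

```bash
cat > arc.py <<'E'
from h import *
# ideal arc rows from the current pose: axis at gauge (ax,ay); print tool-frame rows
ax,ay=-96,52
s=r.read_state(); T=Rot.from_quat(s["eef_rot"]); p=s["ee_pos"]; g=np.load("gauge.npy")
G=togauge(p); X=T.as_matrix()[:,0]; y0=np.arctan2(X[1],X[0])
th=np.arctan2(-(G[0]-ax),G[1]-ay); print("t",s["time"],"gauge",G.round(1),"radius",np.hypot(G[0]-ax,G[1]-ay).round(1),"theta",th.round(3),"yaw-based",round(y0-g[2],3),"F",s["ft_force"].round(1),"tq",s["torque"].round(2),"w",s["width"].round(4),"q",s["joint_positions"].round(2))
for k in range(1,6):
    t=th+.14*k; P=gauge(ax-30*np.sin(t),ay+30*np.cos(t),46.7); d=T.inv().apply(P-p); print((d*1e3).round(1), round(-(t+g[2]-y0),3))
E
python3 arc.py
```

```text
Traceback (most recent call last):
  File "arc.py", line 6, in <module>
    th=np.arctan2(-(G[0]-ax),G[1]-ay); print("t",s["time"],"gauge",G.round(1),"radius",np.hypot(G[0]-ax,G[1]-ay).round(1),"theta",th.round(3),"yaw-based",round(y0-g[2],3),"F",s["ft_force"].round(1),"tq",s["torque"].round(2),"w",s["width"].round(4),"q",s["joint_positions"].round(2))
                                                                                                                                                                                                                                    ^^^^^^^^^^^^^^^^
AttributeError: 'float' object has no attribute 'round'
```

```bash
sed -i 's/s\["width"\].round(4)/round(s["width"],4)/' arc.py; python3 arc.py
```

```text
t 16.65 gauge [-115.7   74.5   46.8] radius 29.9 theta 0.718 yaw-based 0.707 F [ 2.3 -1.1 -1.6] tq [-0.48 -0.55 -0.08] w 0.0153 q [-0.01  0.4  -0.64  1.85  0.28  1.   -1.82]
[-4.2  0.3  0.1] -0.151
[-8.3  1.2  0.1] -0.291
[-12.2   2.7   0.1] -0.431
[-15.9   4.7   0.2] -0.571
[-19.2   7.2   0.2] -0.711
```

Tracking well.

Request:
{"name": "step_arm", "arguments": {"increments": [[[-0.0042,0.0003,0],[0,0,-0.15]],[[-0.0083,0.0012,0],[0,0,-0.29]],[[-0.0122,0.0027,0],[0,0,-0.43]],[[-0.0159,0.0047,0],[0,0,-0.57]],[[-0.0192,0.0072,0],[0,0,-0.71]]]}}

```text
time: 17.15
ee_pos: [0.4681, 0.228, 0.0468]
eef_rot: [0.815, 0.579, -0.002, 0.001]
ft_force: [1.1, -0.8, -2.7]
width: 0.0152
```

```bash
python3 arc.py
```

```text
t 17.15 gauge [-125.3   56.    46.8] radius 29.6 theta 1.433 yaw-based 1.422 F [ 1.1 -0.8 -2.7] tq [-0.27 -0.58 -0.11] w 0.0152 q [ 0.13  0.39 -0.78  1.89  0.33  1.   -1.13]
[-4.2 -0.1  0.1] -0.152
[-8.3  0.8  0.1] -0.292
[-12.2   2.3   0.2] -0.432
[-15.9   4.3   0.2] -0.572
[-19.2   6.9   0.2] -0.712
```

Request:
{"name": "step_arm", "arguments": {"increments": [[[-0.0042,0.0001,0],[0,0,-0.15]],[[-0.0083,0.001,0],[0,0,-0.29]],[[-0.0122,0.0025,0],[0,0,-0.43]],[[-0.0159,0.0045,0],[0,0,-0.57]],[[-0.0192,0.007,0],[0,0,-0.71]]]}}

```text
time: 17.65
ee_pos: [0.4689, 0.2072, 0.0469]
eef_rot: [0.561, 0.828, -0.001, 0.001]
ft_force: [3.0, 0.2, -6.8]
width: 0.0152
```

```bash
python3 arc.py
```

```text
t 17.65 gauge [-120.6   35.8   46.9] radius 29.4 theta 2.154 yaw-based 2.137 F [ 3.   0.2 -6.8] tq [ 0.25 -1.12 -0.1 ] w 0.0152 q [ 0.28  0.42 -0.91  1.9   0.39  1.01 -0.43]
[-4.2 -0.2  0.2] -0.157
[-8.3  0.8  0.2] -0.297
[-12.2   2.3   0.2] -0.437
[-15.9   4.3   0.2] -0.577
[-19.2   6.8   0.2] -0.717
```

Request:
{"name": "step_arm", "arguments": {"increments": [[[-0.0042,0.0001,0],[0,0,-0.15]],[[-0.0083,0.001,0],[0,0,-0.29]],[[-0.0122,0.0025,0],[0,0,-0.43]],[[-0.0159,0.0045,0],[0,0,-0.57]],[[-0.0192,0.007,0],[0,0,-0.71]]]}}

```text
time: 18.15
ee_pos: [0.4832, 0.192, 0.0469]
eef_rot: [0.236, 0.972, -0.001, 0.001]
ft_force: [3.9, 2.8, -7.1]
width: 0.0154
```

```bash
python3 arc.py
```

```text
t 18.15 gauge [-103.7   23.5   46.9] radius 29.5 theta 2.877 yaw-based 2.852 F [ 3.9  2.8 -7.1] tq [ 0.76 -0.97 -0.2 ] w 0.0154 q [ 0.4   0.49 -1.03  1.88  0.49  1.05  0.26]
[-4.2 -0.1  0.2] -0.165
[-8.3  0.9  0.2] -0.305
[-12.2   2.4   0.2] -0.445
[-15.8   4.5   0.2] -0.585
[-19.2   7.1   0.2] -0.725
```

Request:
{"name": "step_arm", "arguments": {"increments": [[[-0.0042,0.0001,0],[0,0,-0.14]],[[-0.0083,0.0009,0],[0,0,-0.28]],[[-0.0105,0.0016,0],[0,0,-0.3]],[[-0.0105,0.0016,0],[0,0,-0.3]]]}}

```text
time: 18.55
ee_pos: [0.4897, 0.1896, 0.0466]
eef_rot: [0.087, 0.996, -0.002, -0.003]
ft_force: [-18.3, -1.1, 14.8]
width: 0.0151
```

```bash
python3 arc.py; python3 - <<'E'
from h import *
im,K,E=cam("scene"); crop(im,300,180,420,290,6,"e1.png")
im,K,E=cam("top"); crop(im,190,100,350,225,5,"e2.png")
E
```

```text
t 18.55 gauge [-96.9  22.3  46.6] radius 29.7 theta 3.112 yaw-based 3.155 F [-18.3  -1.1  14.8] tq [ 0.07  3.58 -0.09] w 0.0151 q [ 0.44  0.54 -1.09  1.86  0.54  1.08  0.54]
[-4.2 -0.1 -0.1] -0.097
[-8.3  0.5 -0.1] -0.237
[-12.3   1.8  -0.1] -0.377
[-16.1   3.6  -0.2] -0.517
[-19.6   6.   -0.2] -0.657
```

View pics/e1.png

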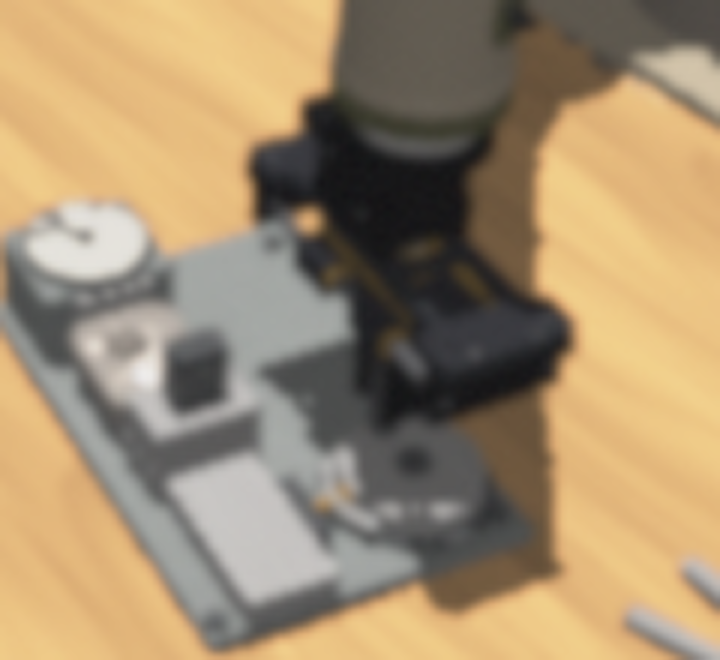

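View pics/e2.png

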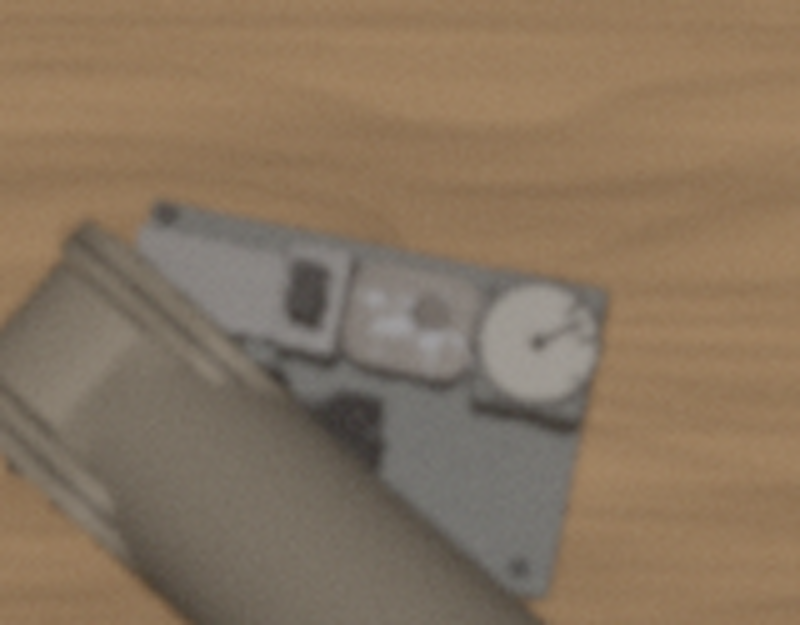

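Request:
{"name": "step_arm", "arguments": {"increments": [[[0,0,0],[0,0,0]],[[0,0,0],[0,0,0]]]}}

```text
time: 18.85
ee_pos: [0.4894, 0.1896, 0.0467]
eef_rot: [0.087, 0.996, -0.002, -0.003]
ft_force: [-3.2, -0.9, 4.7]
width: 0.0152
```

Request:
{"name": "step_arm", "arguments": {"increments": [[[0,0,0],[0,0,0]],[[0,0,0],[0,0,0]],[[0,0,0],[0,0,0]],[[0,0,0],[0,0,0]],[[0,0,0],[0,0,0]]], "hand": -0.2}}

```text
time: 19.35
ee_pos: [0.4895, 0.1896, 0.0467]
eef_rot: [0.087, 0.996, -0.002, -0.003]
ft_force: [0.3, 0.1, -0.6]
width: 0.0465
```

Request:
{"name": "step_arm", "arguments": {"increments": [[[0,0,-0.03],[0,0,0]],[[0,0,-0.06],[0,0,0]],[[0,0,-0.09],[0,0,0]],[[0,0,-0.12],[0,0,0]],[[0,0,-0.13],[0,0,0]]]}}

```text
time: 19.85
ee_pos: [0.4913, 0.1907, 0.1795]
eef_rot: [0.087, 0.996, -0.001, -0.001]
ft_force: [-0.1, -0.1, 0.4]
width: 0.0523
```

```bash
python3 - <<'E'
from h import *
go([.5,.2,.2])
im,K,E=cam("scene"); crop(im,270,160,430,280,5,"f1.png")
im,K,E=cam("top"); crop(im,190,100,350,225,5,"f2.png")
E
```

```text
t 19.85 pos [0.4913 0.1907 0.1795] yaw 2.967 w 0.0523 F [-0.09 -0.06  0.44] 
 shift [-0.007   0.0106 -0.0206] turn [-0.003 -0.002  0.   ] q [ 0.56  0.38 -1.22  1.73  0.37  1.3   0.66]
```

View pics/f1.png

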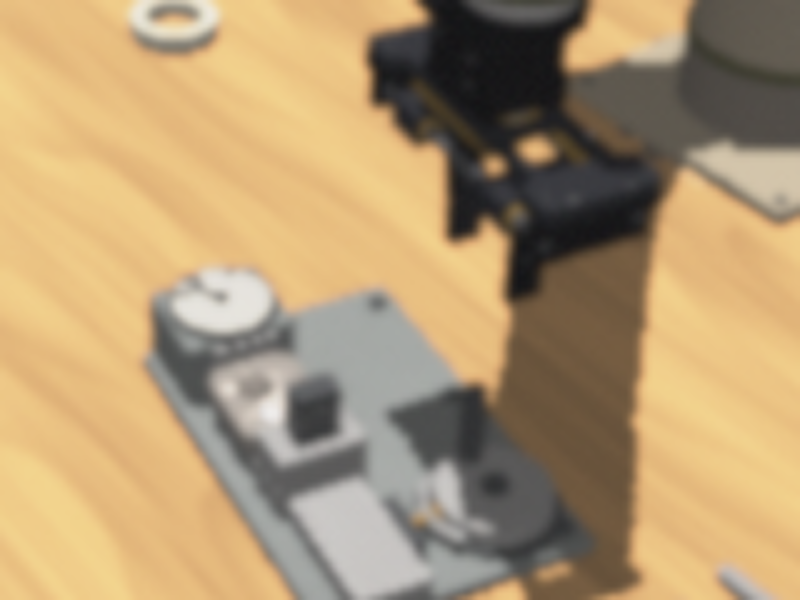

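View pics/f2.png

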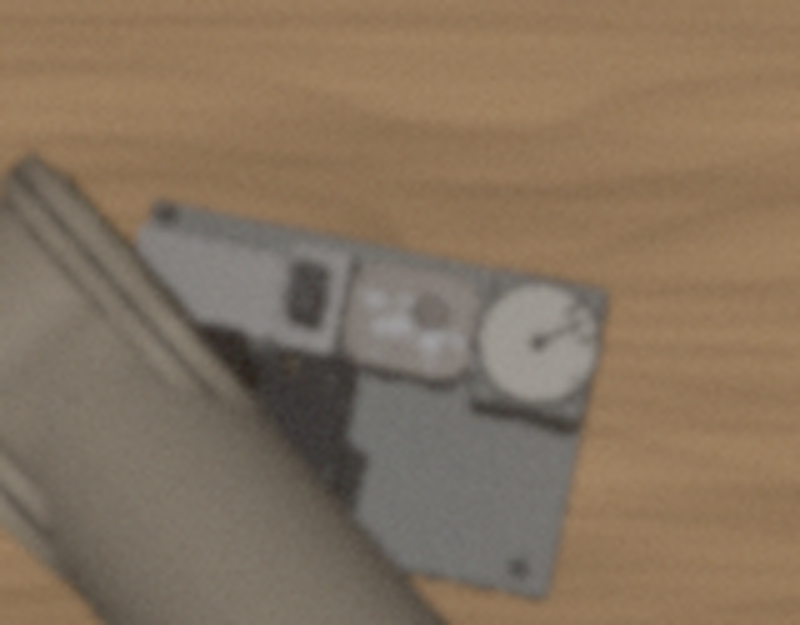

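```bash
python3 - <<'E'
from h import *
im,K,E=cam("scene")
for t in (0,2.6,2.9,3.14):
  print(t,[(((proj(K,E,gauge(-96.3-30*np.sin(t),52+30*np.cos(t),z))[0]-[270,160]+.5)*5-.5).round(0)).tolist() for z in (85.5,29.5)])
crop(im,335,225,385,275,12,"f3.png")
E
```

```text
0 [[528.0, 448.0], [519.0, 517.0]]
2.6 [[501.0, 383.0], [493.0, 451.0]]
2.9 [[486.0, 383.0], [479.0, 452.0]]
3.14 [[475.0, 386.0], [468.0, 454.0]]
```

Request:
{"name": "step_arm", "arguments": {"increments": [[[0,0.04,0],[0,0,0.1]],[[0,0.08,0],[0,0,0.2]],[[0,0.12,0],[0,0,0.3]],[[0,0.16,0],[0,0,0.4]],[[0,0.2,0],[0,0,0.5]]]}}

```text
time: 20.5
ee_pos: [0.525, 0.3876, 0.173]
eef_rot: [0.333, 0.943, -0.004, -0.003]
ft_force: [0.4, -0.6, -0.1]
width: 0.052
```

```bash
python3 - <<'E'
from h import *
go([.5,.2,.2])
im,K,E=cam("top"); crop(im,190,120,340,225,5,"f4.png")
cv2.imwrite("pics/full.png",im)
for t in (2.6,2.9,3.14):
  print(t,[(((proj(K,E,gauge(-96.3-30*np.sin(t),52+30*np.cos(t),z))[0]-[190,120]+.5)*5-.5).round(0)).tolist() for z in (85.5,29.5)])
E
```

```text
t 20.5 pos [0.525  0.3876 0.173 ] yaw 2.462 w 0.052 F [ 0.42 -0.56 -0.11] 
 shift [-0.0984 -0.1619 -0.0257] turn [-0.009 -0.002  0.   ] q [-0.05  0.62 -0.97  1.4   0.5   1.4  -0.13]
2.6 [[200.0, 374.0], [215.0, 381.0]]
2.9 [[209.0, 360.0], [224.0, 368.0]]
3.14 [[214.0, 348.0], [228.0, 357.0]]
```

View pics/f4.png

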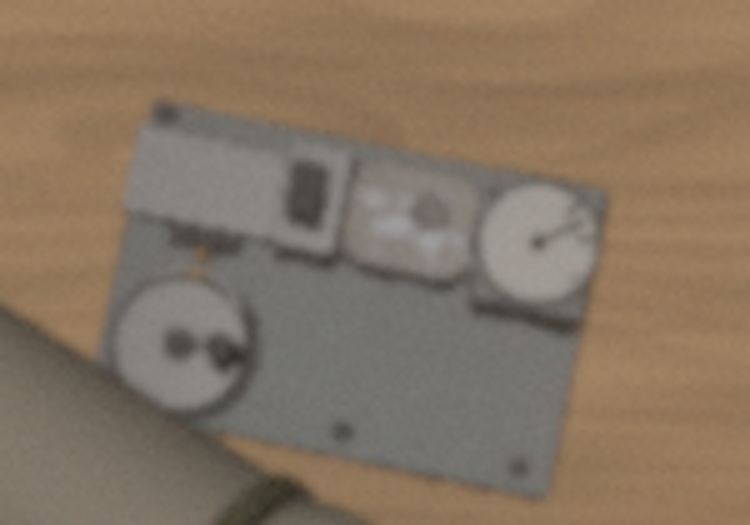

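View pics/full.png

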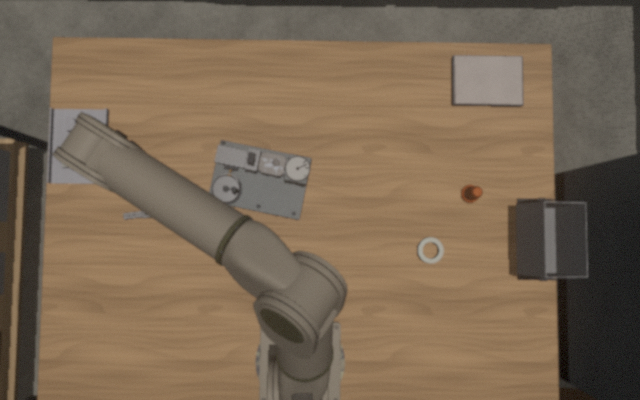

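Request:
{"name": "step_arm", "arguments": {"increments": [[[0,0,0],[0,0,0]],[[0,0,0],[0,0,0]],[[0,0,0],[0,0,0]]]}}

```text
time: 20.85
ee_pos: [0.5225, 0.3933, 0.1718]
eef_rot: [0.333, 0.943, -0.003, -0.004]
ft_force: [0.5, -0.7, -0.9]
width: 0.0523
```

```bash
python3 dial.py z.png; python3 -c "
from bench import r
print(r.close_job())"
```

```text
t 20.85 pos [0.5225 0.3933 0.1718] yaw 2.462 w 0.0523 F [ 0.53 -0.74 -0.93] 
 shift [-0.204  -0.1615  0.1035] turn [-0.01   0.009  2.649] q [-0.06  0.62 -0.97  1.4   0.51  1.4  -0.14]
[-102.59376933  228.56309776  171.84645404]
the job is handed in; nothing more can be done
None
```

View pics/z.png

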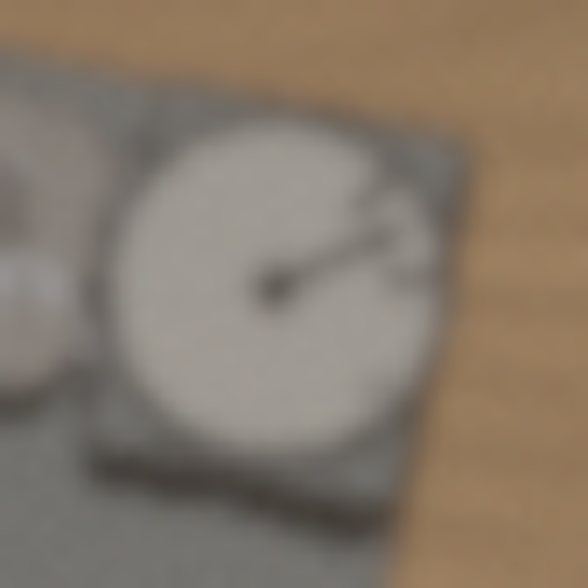

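I laid the housing flat on the bed, lengthwise and centred, and closed the jaw on it in small steps. The needle then stood at about 0.95 rad. I then turned the cam half a turn anticlockwise to its stop, let go and moved the arm clear. I handed the job in at about 21 s of the 64 s; it gave no verdict.

**Last checks:**
- **Needle:** in the final picture it stands between the two marks at about 0.95 rad, and it did not move after I released the jaw or turned the cam.
- **Cam:** the pin angle came out at about 3.11 to 3.16 rad. The wrist force rose sharply to about 24 N at the end, as it should at the stop, and both camera views show the pin on the locked side.
- **Housing:** the pictures show it clamped and centred between jaw and anvil. I did not measure its position again after placing it.
- **Ring and boot:** both look unmoved in the last top picture, though I did not measure them.
- **Robot:** nothing was touching the gripper at the end.

**What disagreed or stayed uncertain:**
- **Cameras:** the scene camera and the top camera differed by 1 to 2 pixels on the caliper's position. I relied on the top camera.
- **Plier:** the arm hid part of it in the last top picture.
- **Bolt:** the orange spot that I took for the bolt looked the same before and after the turn, so I could not confirm by eye that it had drawn in.

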